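Lay the lens carton down and hook the dust case shut

ROBOT

A 6-joint arm with a two-finger parallel gripper is mounted at the origin on the work surface. World frame = base frame: x ahead of the robot, y to its left, z up, the work surface at z = 0. Lengths are in m, angles in degrees, forces in N, time in s.
With the tool pointing down it reaches from about 0.4 to 0.925 m from the base axis. Payload 12.5 kg.
Tool frame: the origin (TCP) lies midway between the tips of the shut fingers; the grasp point (between the pads) lies env.tcp_to_grasp behind it (env.tcp_to_grasp is the distance from the TCP to the grasp point, in m); z points along the fingers, y is the direction in which the jaws open and shut (so a half turn about z gives the same grasp; the last joint's range is limited). The gripper opens to 95 mm and grips with 3 to 60 N. Pads are 20 mm wide; open, the fingers measure 119 mm over their backs; the gripper's body (75 mm by 180 mm) begins 59 mm behind the grasp point.
Start: joints at [66.887, 28.126, 89.318, -0, 62.55, -6.05], TCP at [0.183, 0.598, 0.176] pointing down, gripper open.
Joint ranges: [-177.58, 177.58], [-47.91, 125.51], [2.72, 160], [-65.01, 245.01], [3.68, 167.84], [-153.87, 153.87]. Speed limits (degrees/s): [127.2, 127.2, 159.86, 180, 180, 180].

INTERFACE

Orientations are given as a 3x3 rotation matrix whose columns are the frame's x, y, z axes.
In Python, from cell import readout, viewer, ticket, env gives the robot as it stands. The module is installed in compiled form; this text tells all that it offers.
- The arm moves only by the tool move_arm, never from a script. Its argument "increments" is a list of rows, each a list of 7 numbers: the opening, from 0 (shut) to 1 (fully open), then the shift along the tool's x, y, z each as a share of 0.2 m, from -1 to 1, then the turn, a rotation vector about the tool's x, y, z each as a share of 180 degrees, from -1 to 1. In form: [[hand, dx, dy, dz, ax, ay, az], ...]. A call has 1 to 20 rows; each row is the pose to reach, as a shift and turn from the pose commanded when the call began, along the tool's axes at that moment, turning the shorter way round; what a row does not reach only later rows make up. A row lasts 1/10 s, in which the tool goes at most 50 mm and 8.59 degrees, less where a joint would pass 70% of its speed; a pose out of reach is approached as far as the arm can. A call with a number of a shift or a turn outside -1 to 1 is refused whole. A call with a gripper value outside its range is refused whole. The fingers move at their own pace and stop on an object; "newtons" is the grip in N (left out, the last holds). Time passes only in rows, so rows that repeat a pose let the fingers close. It gives the time, the measured TCP pose, the force and the opening at its end, in the units of the state.
- readout.state(): the state, without advancing time (a new reading comes with each control period).
- viewer.camera(name): name is "scene" or "top" or "wrist"; returns a dict with "frame" (480x640x3 uint8, red, green, blue), "vfov" (degrees; the focal length in pixels is half the picture's height over the tangent of half this angle, whatever the lens; pixels are square), "cx", "cy" (the principal point, pixels), "rvec" (rotation vector, rad) and "tvec" (3), from world to camera coordinates, as OpenCV has them; the wrist camera has in their place "T_tool_cam" (4x4, takes a point from camera to tool coordinates, whose origin is the TCP and whose axes are the flange's). Camera axes: x right, y down, z forward; pixel columns grow to the right and rows downward; lengths in m; the calibration is good to about 2 mm. A picture is of the moment at which its call begins: read the wrist's pose just before it. There is no depth.
- ticket.job_done(): hands the job in, once; it reports no verdict.
The state is a dict: "time_s": time; "q": joint angles; "dq": joint speeds; "effort": joint torques, N m; "tcp_pos": TCP position; "tcp_rot": TCP orientation; "contact_force": force on the tool from outside, world axes, zero at the start; "moment": the same for the moment, N m; "finger_gap": opening from 0.0 (shut) to 1.0 (fully open).
Only numpy, scipy, OpenCV 4.12 (cv2) and the standard library are available. Lean on these libraries where they do the work, as an engineer would, in place of code of your own. Each camera call takes 0.05 s, during which the arm holds its last target.

TASK

The lens carton stands too tall in the dust case: push it over at the top so that it lies on its back inside. Then thread the hook of the pole through the brass ring eye of the raised lid, swing the lid down with it until its catch has snapped and it is fully shut, unhook, and lay the pole down on the shelf top. Touch the lid and its ring with the pole only, do not force them, and leave the blower, filter case and dish where they are.

Things in the scene. Friction and masses are not known exactly. Their poses are not given: they have to be found in the camera images.
- case: Walnut dust case, fixed, 140 (its x) x 280 (its y) x 115 mm high, open top, walls 6 mm, inner floor 30 mm above the shelf top. Origin: centre of its underside, z up; x points to the hinged far side, y along the hinge. The carton stands in a 67 mm slot between the end wall (inner face y = -134 mm) and the foot strip.
- foot_strip (a point): Middle of the aluminium foot strip on the case floor, 8 mm high and 8 mm wide, running along the case's x at y = -63 mm, 4 mm above the floor. It blocks the carton's foot: pushing the carton's top towards the case's +y tips it over the strip into the empty space, about 190 mm long.
- lid (a joint): Angle of the clear acrylic lid (276 mm wide, 145 mm hinge to edge, 8 mm thick, 0.3 kg): 0 = flat shut on the rim, grows as it opens; 1.6 to 1.75 at the start, stop at 2.0. The stiff hinge (0.55 N m) holds it wherever it is left; 2 to 5 N at the ring moves it. From 0.06 to 0.03 rad a sprung catch resists: some 5 to 8 N at the ring; then it snaps home. Only a firm press, felt as a hard stop, ensures it.
- lid_hinge (a point): Middle of the lid's hinge line, on the far rim of the case at 115 mm height; the hinge axis is the case's y. At angle a the ring centre lies, in case axes from here, at x = -161 cos(a) + 4 sin(a), z = 161 sin(a) + 4 cos(a) mm.
- ring_eye (a point): Centre of the brass ring eye standing out in the lid's plane from the middle of its free edge. Hole 30 mm across, outside 44 mm, wire 7 mm. The hole's axis is the case's y at every lid angle: a hook enters sideways, from the case's -y side, and can stay in all the way down. With 11 mm play each way, the lid lags behind the hook.
- carton_center (a point): Centre of the lens carton, white with a yellow band, 90 (x) x 60 (y) x 140 (z) mm, about 0.3 kg, z up while it stands, axes nearly the case's. It stands in the slot at the case's -y end, its top 170 mm above the shelf top, 55 mm over the rim. Laid down, it fits under the lid.
- pole_grip (a point): Centre of the wooden grip of the hooked pole (0.14 kg) lying on the shelf top: grip 90 mm long (x, towards the hook) x 26 wide (y) x 34 high (z), centre 17 mm up. An 8 mm steel rod runs from the grip's front along x to x = 135 mm and there turns square to +y (the hook, ending at y = 49 mm), all at the grip's mid height.
- pole_hook (a point): Middle of the pole's hook, 135 mm ahead (x) and 26 mm to the left (y) of the grip's centre, same axes. The 8 mm hook reaches 23 mm either way from here along y.
- blower: Black silicone air blower standing on end, 68 mm across, 105 mm high; bystander. Origin: centre of its underside.
- filter_case: Round grey plastic filter case, 84 mm across, 22 mm high; bystander. Origin: centre of its underside.
- dish: White ceramic dish with three lens caps, 96 mm across, 24 mm high; bystander. Origin: centre of its underside.
Mind the look-alikes: they are no part of the job. Of the things that look like the part that bears pole_grip, the largest one is meant.

How it is judged (in metres and radians):
On the way, in this order (a step that is already met when the one before it is completed fails the run):
1. the carton lies on its back in the case, below the rim, the lid still up (angle between carton_center's own z axis and vertical above 1.35 rad and height (world z) of carton_center below 0.078 m and x of carton_center in the frame of case between -0.07 and 0.07 m and y of carton_center in the frame of case between -0.134 and 0.134 m and value of joint lid above 1.3 rad), for 0.2 s.
2. the pole's hook is through the ring eye of the raised lid (distance between pole_hook and ring_eye below 0.02 m and value of joint lid above 1.3 rad), for 0.1 s.
3. the lid is more than half way down with the hook still in the ring (distance between pole_hook and ring_eye below 0.02 m and value of joint lid below 0.7 rad), for 0.05 s.
At the end, for the whole second after the job is handed in: The lid is shut to within 0.02 rad (about 3 mm at the ring); the carton lies inside the case (tipped by more than 1.35 rad, its centre within the walls and below 78 mm); the pole lies on the shelf top (grip centre below 30 mm), clear of the lid and its ring (value of joint lid below 0.02 rad and angle between carton_center's own z axis and vertical above 1.35 rad and height (world z) of carton_center below 0.078 m and x of carton_center in the frame of case between -0.07 and 0.07 m and y of carton_center in the frame of case between -0.134 and 0.134 m and height (world z) of pole_grip below 0.03 m and contact force between pole and lid below 0.1 N and distance between pole_hook and ring_eye above 0.03 m); the robot touches nothing.
It fails at once if the robot itself touches the lid or ring (over 2 N) (contact force between any of the fingers, the arm and lid above 2 N).
It fails at once if the pole forces the lid or ring (over 40 N) (contact force between pole and lid above 40 N).
It fails at once if the blower, filter case or dish is moved by more than 30 mm (distance of any of blower, filter_case, dish from where it was at the start of the episode above 0.03 m).
It also fails if it takes over 59 s, if anything falls off the work surface, if the arm or the gripper's body presses on something with over 40 N, if the wrist force passes 120 N, or if a joint passes its speed limit or range.

## Working session

There is one attempt and no reset: what is moved stays moved. The work goes in short steps, Python scripts to look and compute and a tool call to move; the robot and the scene stay as the last step left them, time stands still between calls to the robot, and variables do not carry over. Pictures are saved under pics/ and viewed, and the job is handed in when it is done.

Besides the shell and the picture viewer there is one more tool, called in YAML: its name, and indented under it one key for each argument. move_arm: Moves the arm, as the interface text tells. Its arguments: {"type":"object","properties":{"increments":{"type":"array","items":{"type":"array","items":{"type":"number","minimum":-1,"maximum":1}}},"newtons":{"type":"number"}},"required":["increments"]}

```bash
mkdir -p pics; ls; python3 - <<'E'
from cell import readout, viewer, ticket, env
import cv2
print(env.tcp_to_grasp)
for n in ["scene","top","wrist"]:
    s=readout.state()
    c=viewer.camera(n)
    cv2.imwrite(f"pics/{n}0.png",c["frame"][:,:,::-1])
    print(n,{k:v for k,v in c.items() if k!="frame"})
print(readout.state())
E
```

```text
pics
0.0188
scene {'vfov': 50.71875786197711, 'cx': 315.1303323120281, 'cy': 242.33896560937512, 'rvec': array([ 2.27926   ,  1.24275293, -0.40434173]), 'tvec': array([-0.2702905 , -0.29221026,  1.62105465])}
top {'vfov': 47.46459766867949, 'cx': 324.37379958945365, 'cy': 236.85245654649592, 'rvec': array([ 2.16474316, -2.13958981,  0.1942978 ]), 'tvec': array([-0.01037436,  0.51575972,  1.17571515])}
wrist {'vfov': 60.54245737685573, 'cx': 325.7307543199842, 'cy': 243.0061112755502, 'T_tool_cam': array([[-4.92161289e-04, -9.58144904e-01, -2.86283254e-01,
         8.16050590e-02],
       [ 9.99999652e-01, -6.64314750e-04,  5.04216269e-04,
         3.09498680e-04],
       [-6.73294437e-04, -2.86282906e-01,  9.58144897e-01,
        -2.09108670e-01],
       [ 0.00000000e+00,  0.00000000e+00,  0.00000000e+00,
         1.00000000e+00]])}
{'time_s': 0.15, 'q': array([ 6.68869285e+01,  2.81552364e+01,  8.93417639e+01, -1.76378065e-03,
        6.25495603e+01, -6.05059632e+00]), 'dq': array([ 0.00984254, -0.16695463, -0.21588493, -0.03394266,  0.03040054,
        0.01276291]), 'effort': array([ 1.25563573e-03, -6.12895346e+01, -2.58272856e+01,  6.92605600e-02,
        4.73882421e-02, -6.28481075e-05]), 'tcp_pos': array([0.18329018, 0.59730271, 0.17560865]), 'tcp_rot': array([[-9.55989545e-01,  2.93400587e-01, -2.93872405e-04],
       [ 2.93400728e-01,  9.55989246e-01, -7.58130136e-04],
       [ 5.85030324e-05, -8.10986861e-04, -9.99999669e-01]]), 'contact_force': array([-0.40004979, -0.60791569, -0.06022977]), 'moment': array([0.03086475, 0.00182583, 0.0168798 ]), 'finger_gap': 0.9990939647461581}
```

View pics/scene0.png

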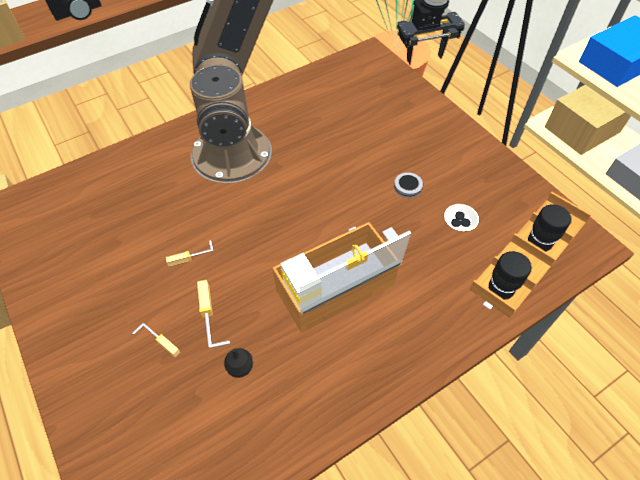

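View pics/top0.png

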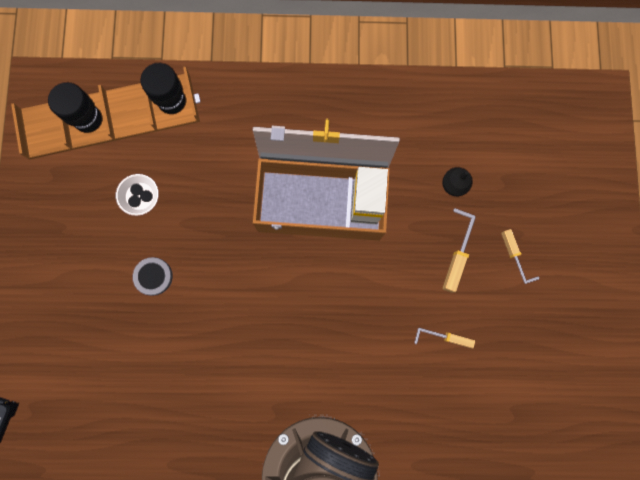

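View pics/wrist0.png

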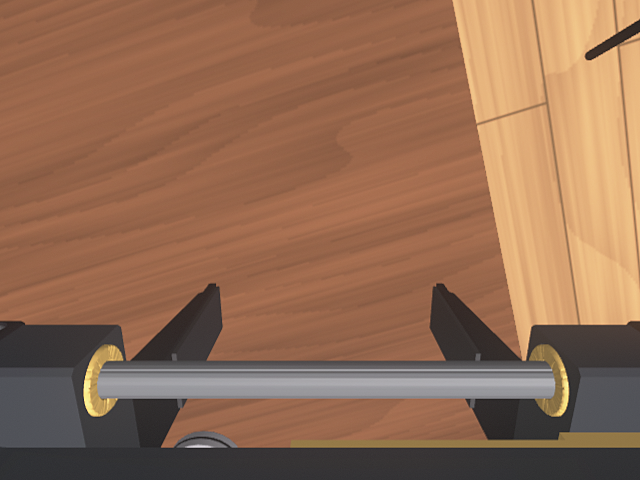

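```bash
cat > h.py <<'E'
import numpy as np, cv2
from cell import readout, viewer, ticket, env
from scipy.spatial.transform import Rotation as R
def cam(n):
    s=readout.state(); c=viewer.camera(n)
    f=240/np.tan(np.radians(c['vfov'])/2)
    c['K']=np.array([[f,0,c['cx']],[0,f,c['cy']],[0,0,1]])
    if n=='wrist':
        T=np.eye(4);T[:3,:3]=s['tcp_rot'];T[:3,3]=s['tcp_pos']
        M=np.linalg.inv(T@c['T_tool_cam'])
    else:
        M=np.eye(4);M[:3,:3]=cv2.Rodrigues(c['rvec'])[0];M[:3,3]=c['tvec']
    c['M']=M
    return c
def proj(c,p):
    p=np.atleast_2d(p); q=p@c['M'][:3,:3].T+c['M'][:3,3]; q=q@c['K'].T
    return q[:,:2]/q[:,2:]
def ray(c,uv):
    d=c['M'][:3,:3].T@np.linalg.inv(c['K'])@np.array([*uv,1.]); o=-c['M'][:3,:3].T@c['M'][:3,3]
    return o,d/np.linalg.norm(d)
def onz(c,uv,z):
    o,d=ray(c,uv); return o+d*(z-o[2])/d[2]
def tri(obs):
    A=np.zeros((3,3));b=np.zeros(3);L=[]
    for c,uv in obs:
        o,d=ray(c,uv);P=np.eye(3)-np.outer(d,d);A+=P;b+=P@o;L.append((o,P))
    x=np.linalg.solve(A,b); return x,[np.linalg.norm(P@(x-o)) for o,P in L]
def save(c,name,box=None,k=1):
    im=c['frame'][:,:,::-1]
    if box: x0,y0,x1,y1=box; im=im[y0:y1,x0:x1]
    cv2.imwrite('pics/'+name,cv2.resize(im,None,fx=k,fy=k,interpolation=cv2.INTER_CUBIC))
E
python3 - <<'E'
from h import *
t=cam('top');s=cam('scene')
save(t,'t1.png',(245,110,405,240),5)
save(t,'t2.png',(400,160,545,360),3)
save(s,'s1.png',(265,215,425,330),5)
save(s,'s2.png',(125,230,265,380),4)
print(ray(t,(320,240)),ray(s,(320,240)))
E
```

```text
(array([0.32799209, 0.02506064, 1.24105398]), array([ 0.14872115, -0.01625413, -0.98874558])) (array([ 1.12938604, -0.37515565,  1.17047314]), array([-0.48041323,  0.30071833, -0.82387597]))
```

View pics/t1.png

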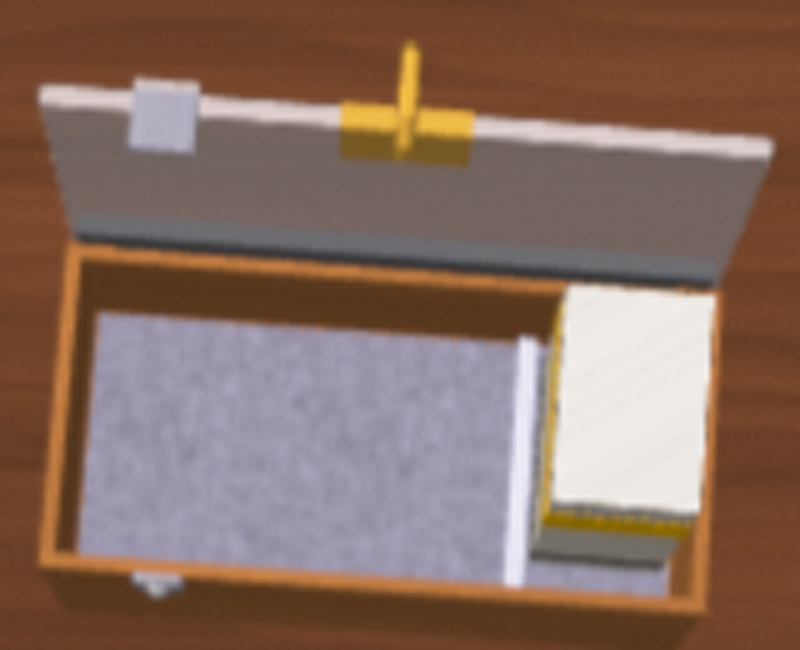

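View pics/t2.png

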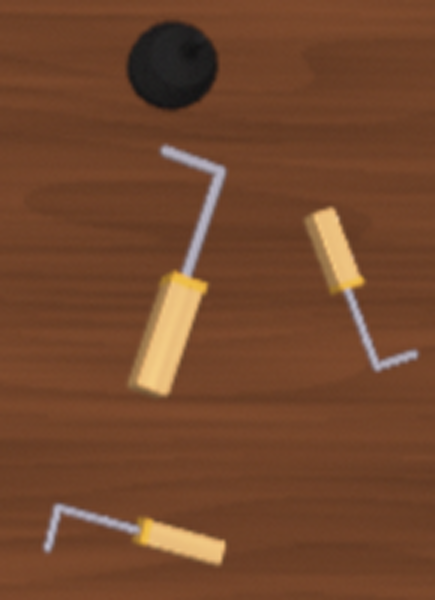

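View pics/s1.png

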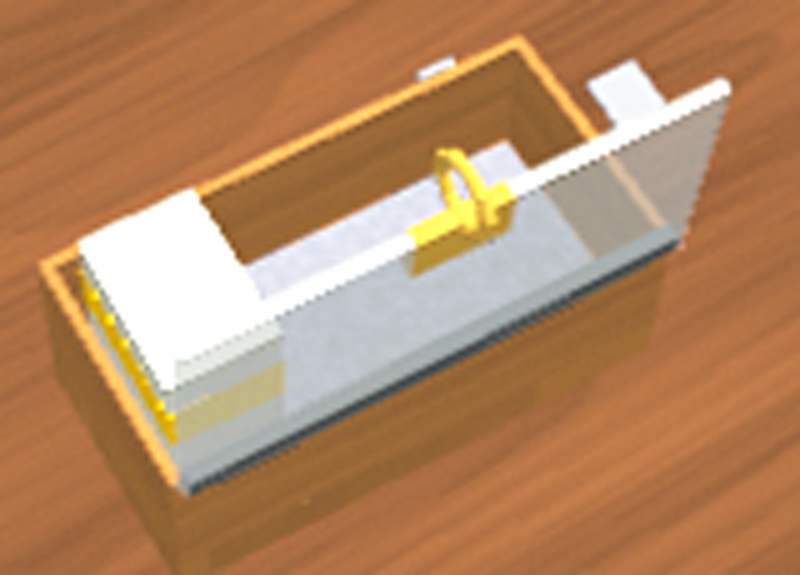

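View pics/s2.png

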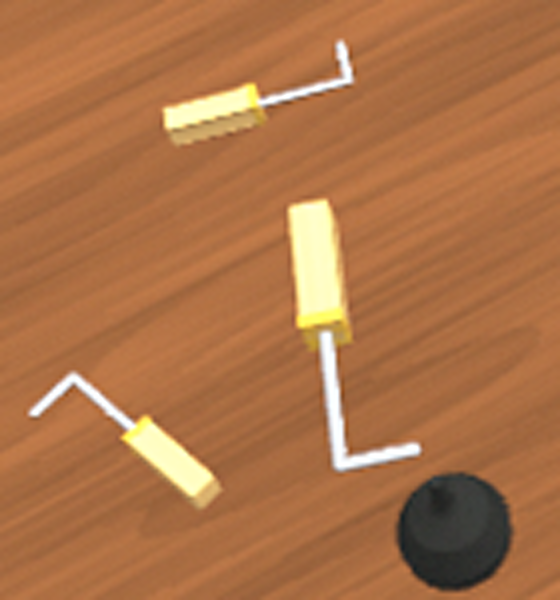

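```bash
cat > fit.py <<'E'
from h import *
from scipy.optimize import least_squares
t=cam('top');s=cam('scene')
def un(p,o,k): return (np.array(p,float)+.5)/k-.5+np.array(o)
T=lambda *p: un(p,(245,110),5)
S=lambda *p: un(p,(265,215),5)
T2=lambda *p: un(p,(400,160),3)
S2=lambda *p: un(p,(125,230),4)
# case
h=.115
obs=[(t,T(72,243),(.07,.14,h)),(t,T(40,566),(-.07,.14,h)),(t,T(703,610),(-.07,-.14,h)),(t,T(720,290),(.07,-.14,h)),
(s,S(42,265),(-.07,-.14,h)),(s,S(520,37),(-.07,.14,h)),(s,S(183,490),(.07,-.14,h))]
def W(p,l):
    c,sn=np.cos(p[2]),np.sin(p[2]); l=np.array(l)
    return np.array([p[0]+c*l[0]-sn*l[1],p[1]+sn*l[0]+c*l[1],l[2]])
f=lambda p:np.concatenate([proj(c,W(p,l))[0]-uv for c,uv,l in obs])
r=least_squares(f,[.6,.1,0]); pc=r.x; print('case',pc,np.degrees(pc[2]));print(r.fun.reshape(-1,2).round(1))
# free triangulation check
print('tri corners',tri([(t,T(40,566)),(s,S(520,37))]),tri([(t,T(703,610)),(s,S(42,265))]),tri([(t,T(720,290)),(s,S(183,490))]))
print('carton top',tri([(t,T(552,503)),(s,S(190,190))]),tri([(t,T(700,515)),(s,S(80,243))]),tri([(t,T(715,293)),(s,S(170,385))]))
for uv in [(568,285),(715,293),(700,515),(552,503)]:
    w=onz(t,T(*uv),.17); d=w-[pc[0],pc[1],0]; c,sn=np.cos(pc[2]),np.sin(pc[2]); print('carton in case',d[0]*c+d[1]*sn,-d[0]*sn+d[1]*c)
# pole: grip top corners, rod
hz=.017
obs2=[(t,T2(184,274),(.045,0,.034)),]
po=[(t,T2(222,172),(.135,0,hz)),(t,T2(163,150),(.135,.049,hz)),(s,S2(340,465),(.135,0,hz)),(s,S2(418,449),(.135,.049,hz)),
(t,T2(165,272),(.045,.013,.034)),(t,T2(208,286),(.045,-.013,.034)),(t,T2(131,385),(-.045,.013,.034)),(t,T2(167,395),(-.045,-.013,.034)),
(s,S2(290,205),(-.045,-.013,.034)),(s,S2(328,200),(-.045,.013,.034)),(s,S2(345,308),(.045,.013,.034)),(s,S2(298,328),(.045,-.013,.034))]
f=lambda p:np.concatenate([proj(c,W(p,l))[0]-uv for c,uv,l in po])
r=least_squares(f,[.5,-.2,0]); pp=r.x; print('pole',pp,np.degrees(pp[2]));print(r.fun.reshape(-1,2).round(1))
print('tri hook corner',tri([po[0][:2],po[2][:2]]),tri([po[1][:2],po[3][:2]]),'griptop',tri([po[7][:2],po[8][:2]]),tri([po[4][:2],po[10][:2]]))
# lid/ring
def L(a,rr,off,y):
    return W(pc,(.07-rr*np.cos(a)+off*np.sin(a),y,.115+rr*np.sin(a)+off*np.cos(a)))
for a in np.arange(1.55,1.8,.05):
    print(round(a,2),'ringc',proj(t,L(a,.161,.004,0))[0].round(1),proj(s,L(a,.161,.004,0))[0].round(1),'top',proj(t,L(a,.183,.004,0))[0].round(1),proj(s,L(a,.183,.004,0))[0].round(1),'corner in',proj(t,L(a,.145,0.0,.138))[0].round(1),proj(s,L(a,.145,.008,.138))[0].round(1))
print('meas ring top',T(410,42),S(447,152),'corner t',T(40,103),'s',S(728,85))
np.savez('fit.npz',pc=pc,pp=pp)
E
python3 fit.py
```

```text
case [ 0.5952988   0.00488445 -0.0520441 ] -2.981907319812174
[[-1.2 -0.4]
 [-0.2 -0.4]
 [ 0.6 -0.5]
 [ 0.1 -0.9]
 [-0.7 -0.4]
 [ 0.2 -1.1]
 [-1.5 -0.5]]
tri corners (array([0.53262384, 0.14828151, 0.11038753]), [np.float64(1.4573378691387575e-05), np.float64(1.4573378691511472e-05)]) (array([ 0.51779201, -0.13005489,  0.11175472]), [np.float64(0.00047426108808525623), np.float64(0.00047426108808527553)]) (array([ 0.65806709, -0.13714348,  0.11057147]), [np.float64(0.0021017620998367344), np.float64(0.0021017620998369465)])
carton top (array([ 0.55134343, -0.06246718,  0.16557541]), [np.float64(5.908427853794871e-05), np.float64(5.908427853796053e-05)]) (array([ 0.54773504, -0.12163888,  0.16502967]), [np.float64(0.0006525124694935869), np.float64(0.0006525124694936308)]) (array([ 0.63835506, -0.12741751,  0.17174469]), [np.float64(0.0007560911125613114), np.float64(0.0007560911125613428)])
carton in case 0.049305083925391735 -0.07088877529162892
carton in case 0.050094657674839504 -0.1307985841715722
carton in case -0.042220933999383065 -0.12880034224682413
carton in case -0.0413047
[... 683 characters left out ...]
056]), [np.float64(0.0015979750880684128), np.float64(0.0015979750880683982)])
1.55 ringc [325.5 136.6] [354.7 248.3] top [325.8 132.8] [355.  242.3] corner in [251.4 136.4] [408.4 227.5]
1.6 ringc [325.7 132.5] [356.7 251.1] top [326.1 128. ] [357.4 245.5] corner in [251.7 132.7] [410.3 230. ]
1.65 ringc [326.  128.5] [358.7 254. ] top [326.4 123.3] [359.7 248.8] corner in [252.  129.1] [412.1 232.5]
1.7 ringc [326.2 124.6] [360.7 257. ] top [326.7 118.8] [362.1 252.3] corner in [252.4 125.5] [414.  235.1]
1.75 ringc [326.5 120.8] [362.7 260.2] top [327.  114.4] [364.4 255.9] corner in [252.7 122.1] [415.8 237.8]
meas ring top [326.6 118. ] [354. 245.] corner t [252.6 130.2] s [410.2 231.6]
```

```bash
cat > mv.py <<'E'
from h import *
import json
# commanded pose kept in cmd.json
def getc():
    try: d=json.load(open('cmd.json')); return np.array(d['p']),np.array(d['R'])
    except FileNotFoundError:
        st=readout.state(); return np.array([.183,.598,.176]),st['tcp_rot']
def rows(targets,keep=True,nd=3):
    """targets: list of (hand,pos,Rot,n). prints rows; stores last as commanded"""
    p,Rm=getc(); out=[]; 
    for hnd,q,Rq,n in targets:
        d=Rm.T@(np.array(q)-p)/.2; w=R.from_matrix(Rm.T@Rq).as_rotvec()/np.pi
        r=[hnd]+[float(v) for v in np.round(d,nd)]+[float(v) for v in np.round(w,nd+1)]
        out+= [r]*n
    r=out[-1]; p2=p+Rm@np.array(r[1:4])*.2; R2=Rm@R.from_rotvec(np.array(r[4:])*np.pi).as_matrix()
    json.dump(dict(p=p2.tolist(),R=R2.tolist()),open('cmd.json','w'))
    print(len(out),json.dumps(out))
def Rt(yaw,tilt=0):
    """tool rot: heading yaw (rad) is 'forward' X; tilt>0: hand leans back (fingers point forward-down). tool x = backward, tool y = left"""
    c,s=np.cos(yaw),np.sin(yaw); X=np.array([c,s,0]);Y=np.array([-s,c,0]);Z=np.array([0,0,1.])
    z=np.sin(tilt)*X-np.cos(tilt)*Z; y=Y; x=np.cross(y,z)
    return np.stack([x,y,z],1)
fz=np.load('fit.npz'); pc=fz['pc']; pp=fz['pp']
def C(x,y,z): 
    c,s=np.cos(pc[2]),np.sin(pc[2]); return np.array([pc[0]+c*x-s*y,pc[1]+s*x+c*y,z])
E
python3 - <<'E'
from mv import *
A=Rt(pc[2])
print(A.round(3),R.from_matrix(getc()[1].T@A).as_rotvec(True))
R0=getc()[1]
rows([(0,[.183,.598,.34],R0,2),(0,[.48,.25,.36],A,8),(0,C(-.03,-.19,.36),A,9)])
E
```

```text
[[-0.999  0.052  0.   ]
 [ 0.052  0.999 -0.   ]
 [-0.     0.    -1.   ]] [-7.72934841e-03 -2.26791903e-03 -1.40805886e+01]
19 [[0, 0.0, -0.0, -0.82, 0.0, 0.0, 0.0], [0, 0.0, -0.0, -0.82, 0.0, 0.0, 0.0], [0, -1.93, -1.228, -0.92, -0.0, -0.0, -0.0782], [0, -1.93, -1.228, -0.92, -0.0, -0.0, -0.0782], [0, -1.93, -1.228, -0.92, -0.0, -0.0, -0.0782], [0, -1.93, -1.228, -0.92, -0.0, -0.0, -0.0782], [0, -1.93, -1.228, -0.92, -0.0, -0.0, -0.0782], [0, -1.93, -1.228, -0.92, -0.0, -0.0, -0.0782], [0, -1.93, -1.228, -0.92, -0.0, -0.0, -0.0782], [0, -1.93, -1.228, -0.92, -0.0, -0.0, -0.0782], [0, -2.927, -3.188, -0.92, -0.0, -0.0, -0.0782], [0, -2.927, -3.188, -0.92, -0.0, -0.0, -0.0782], [0, -2.927, -3.188, -0.92, -0.0, -0.0, -0.0782], [0, -2.927, -3.188, -0.92, -0.0, -0.0, -0.0782], [0, -2.927, -3.188, -0.92, -0.0, -0.0, -0.0782], [0, -2.927, -3.188, -0.92, -0.0, -0.0, -0.0782], [0, -2.927, -3.188, -0.92, -0.0, -0.0, -0.0782], [0, -2.927, -3.188, -0.92, -0.0, -0.0, -0.0782], [0, -2.927, -3.188, -0.92, -0.0, -0.0, -0.0782]]
```

```bash
python3 - <<'E'
s=open('mv.py').read()
s=s.replace("    print(len(out),json.dumps(out))","    for (hnd,q,Rq,n),i in zip(targets,np.cumsum([t[3] for t in targets])): print(n,'x',out[i-1],'!!!' if max(map(abs,out[i-1]))>1 else '')")
open('mv.py','w').write(s)
from mv import *
p,R0=getc()
r=[0,-1,-1,-.9,0,0,-.0782]
p2=p+R0@np.array(r[1:4])*.2;R2=R0@R.from_rotvec(np.array(r[4:])*np.pi).as_matrix()
json.dump(dict(p=p2.tolist(),R=R2.tolist()),open('cmd.json','w'))
print(p2);A=Rt(pc[2])
rows([(0,[.46,.165,.34],A,5)])
rows([(0,[.56,-.01,.34],A,5)])
rows([(0,C(-.015,-.19,.33),A,5),(0,C(-.015,-.19,.15),A,5)])
E
```

```text
[ 0.74488355 -0.39340389  0.54008956]
5 x [0, 0.861, 3.014, 1.0, -0.0, -0.0, 0.0782] !!!
5 x [0, -0.545, -0.848, 0.0, -0.0, -0.0, -0.0] 
5 x [0, -0.098, -0.866, 0.05, -0.0, -0.0, -0.0] 
5 x [0, -0.098, -0.866, 0.95, -0.0, -0.0, -0.0]
```

move_arm:
  increments:
    - [0,-1,-1,-0.9,0,0,-0.0782]
    - [0,-1,-1,-0.9,0,0,-0.0782]
    - [0,-1,-1,-0.9,0,0,-0.0782]
    - [0,-1,-1,-0.9,0,0,-0.0782]
    - [0,-1,-1,-0.9,0,0,-0.0782]
    - [0,-1,-1,-0.9,0,0,-0.0782]
    - [0,-1,-1,-0.9,0,0,-0.0782]
    - [0,-1,-1,-0.9,0,0,-0.0782]

```text
time_s: 1.15
tcp_pos: [0.3176, 0.3458, 0.3588]
tcp_rot: [[-0.998, 0.055, 0.004], [0.055, 0.998, 0.003], [-0.004, 0.003, -1.0]]
contact_force: [-0.8, -0.2, -0.4]
finger_gap: 0.384
```

```bash
cat > a.py <<'E'
E
python3 - <<'E'
from mv import *
A=Rt(pc[2])
json.dump(dict(p=[.3155,.3481,.356],R=A.tolist()),open('cmd.json','w'))
rows([(0,[.45,.16,.34],A,5)])
rows([(0,[.56,-.01,.34],A,5)])
rows([(0,C(-.015,-.19,.33),A,5),(0,C(-.015,-.19,.15),A,5)])
E
```

```text
5 x [0, -0.721, -0.904, 0.08, 0.0, 0.0, 0.0] 
5 x [0, -0.593, -0.82, -0.0, 0.0, 0.0, 0.0] 
5 x [0, -0.097, -0.867, 0.05, 0.0, 0.0, 0.0] 
5 x [0, -0.097, -0.867, 0.95, 0.0, 0.0, 0.0]
```

move_arm:
  increments:
    - [0,-0.721,-0.904,0.08,0,0,0]
    - [0,-0.721,-0.904,0.08,0,0,0]
    - [0,-0.721,-0.904,0.08,0,0,0]
    - [0,-0.721,-0.904,0.08,0,0,0]
    - [0,-0.721,-0.904,0.08,0,0,0]

```text
time_s: 1.65
tcp_pos: [0.4515, 0.1576, 0.3392]
tcp_rot: [[-0.999, 0.053, -0.001], [0.053, 0.999, -0.0], [0.001, -0.0, -1.0]]
contact_force: [0.1, 0.2, -1.7]
finger_gap: 0.017
```

move_arm:
  increments:
    - [0,-0.593,-0.82,0,0,0,0]
    - [0,-0.593,-0.82,0,0,0,0]
    - [0,-0.593,-0.82,0,0,0,0]
    - [0,-0.593,-0.82,0,0,0,0]
    - [0,-0.593,-0.82,0,0,0,0]

```text
time_s: 2.15
tcp_pos: [0.5625, -0.014, 0.3381]
tcp_rot: [[-0.998, 0.056, -0.002], [0.056, 0.998, -0.0], [0.002, -0.0, -1.0]]
contact_force: [-0.4, -0.3, 0.3]
finger_gap: 0.006
```

move_arm:
  increments:
    - [0,-0.097,-0.867,0.05,0,0,0]
    - [0,-0.097,-0.867,0.05,0,0,0]
    - [0,-0.097,-0.867,0.05,0,0,0]
    - [0,-0.097,-0.867,0.05,0,0,0]
    - [0,-0.097,-0.867,0.05,0,0,0]
    - [0,-0.097,-0.867,0.95,0,0,0]
    - [0,-0.097,-0.867,0.95,0,0,0]
    - [0,-0.097,-0.867,0.95,0,0,0]
    - [0,-0.097,-0.867,0.95,0,0,0]
    - [0,-0.097,-0.867,0.95,0,0,0]

```text
time_s: 3.15
tcp_pos: [0.569, -0.1819, 0.1462]
tcp_rot: [[-0.999, 0.051, -0.007], [0.051, 0.999, 0.003], [0.007, 0.003, -1.0]]
contact_force: [0.7, 0.3, 0.2]
finger_gap: 0.002
```

```bash
python3 - <<'E'
from mv import *
A=Rt(pc[2])
t=cam('top');s=cam('scene');save(t,'t3.png',(225,90,485,280),3);save(s,'s3.png',(205,155,445,345),3)
rows([(0,C(-.01,y,.15),A,1) for y in np.arange(-.175,-.04,.015)])
print(readout.state()['q'],readout.state()['contact_force'])
E
```

```text
1 x [0, -0.025, 0.075, -0.0, 0.0, 0.0, 0.0] 
1 x [0, -0.025, 0.15, -0.0, 0.0, 0.0, 0.0] 
1 x [0, -0.025, 0.225, -0.0, 0.0, 0.0, 0.0] 
1 x [0, -0.025, 0.3, -0.0, 0.0, 0.0, 0.0] 
1 x [0, -0.025, 0.375, -0.0, 0.0, 0.0, 0.0] 
1 x [0, -0.025, 0.45, -0.0, 0.0, 0.0, 0.0] 
1 x [0, -0.025, 0.525, -0.0, 0.0, 0.0, 0.0] 
1 x [0, -0.025, 0.6, -0.0, 0.0, 0.0, 0.0] 
1 x [0, -0.025, 0.675, -0.0, 0.0, 0.0, 0.0] 
[-2.41173885e+01  2.75640468e+01  9.46436098e+01  1.57510607e-02
  5.77772870e+01 -1.11203690e+02] [ 0.64006407 -0.67563958  0.6990662 ]
```

View pics/s3.png

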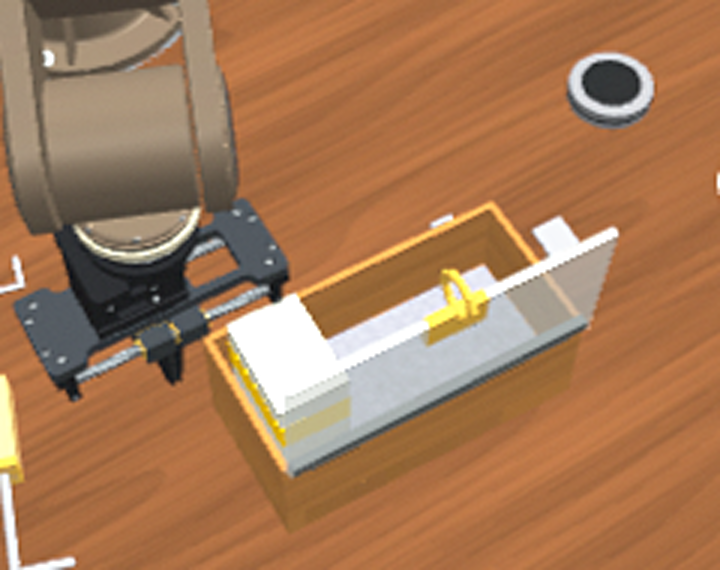

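View pics/t3.png

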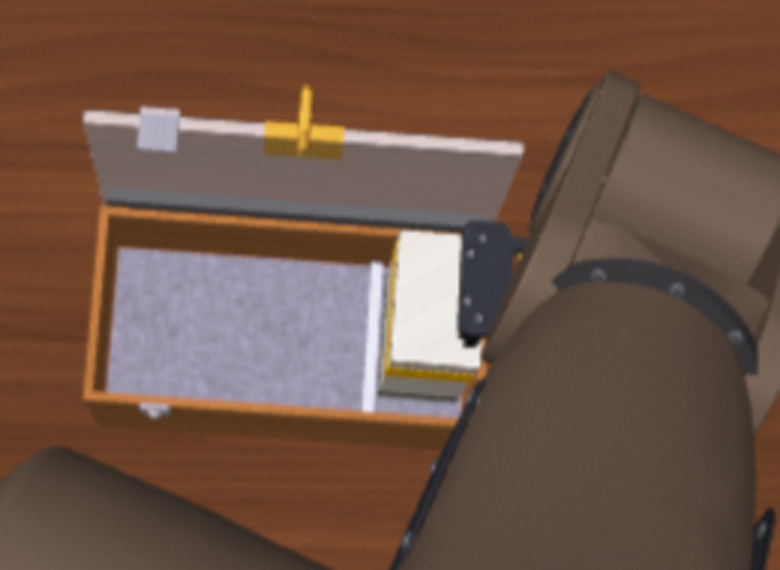

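move_arm:
  increments:
    - [0,-0.025,0.075,0,0,0,0]
    - [0,-0.025,0.15,0,0,0,0]
    - [0,-0.025,0.225,0,0,0,0]
    - [0,-0.025,0.3,0,0,0,0]
    - [0,-0.025,0.375,0,0,0,0]
    - [0,-0.025,0.45,0,0,0,0]
    - [0,-0.025,0.525,0,0,0,0]
    - [0,-0.025,0.6,0,0,0,0]
    - [0,-0.025,0.675,0,0,0,0]
    - [0,-0.025,0.675,0,0,0,0]
    - [0,-0.025,0.675,0,0,0,0]
    - [0,-0.025,0.675,0,0,0,0]

```text
time_s: 4.45
tcp_pos: [0.5828, -0.0504, 0.15]
tcp_rot: [[-0.999, 0.052, 0.0], [0.052, 0.999, -0.0], [-0.0, -0.0, -1.0]]
contact_force: [0.0, -0.4, 0.0]
finger_gap: 0.006
```

```bash
python3 - <<'E'
from mv import *
t=cam('top');s=cam('scene');save(t,'t4.png',(225,90,485,280),3);save(s,'s4.png',(205,155,445,345),3)
E
```

```text
(no output)
```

View pics/s4.png

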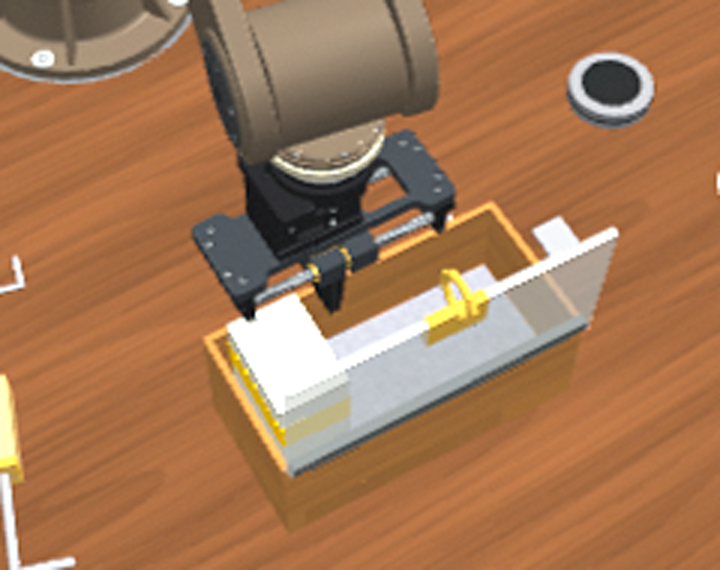

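View pics/t4.png

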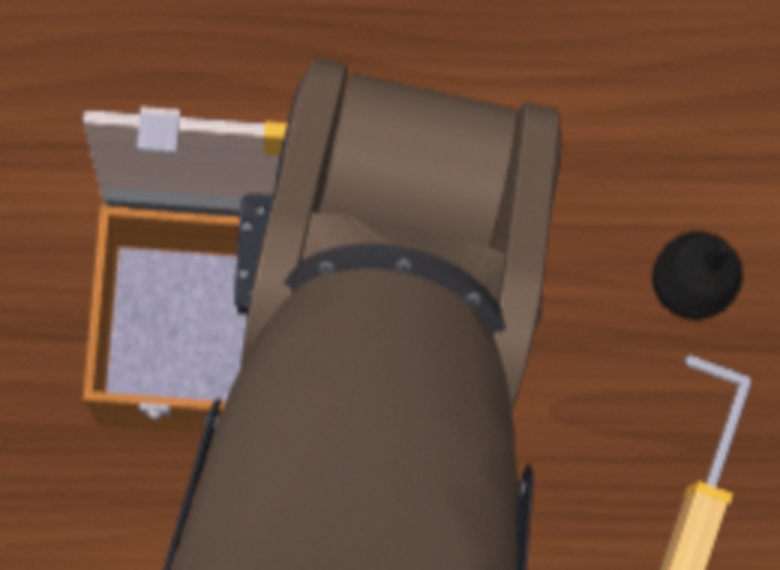

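```bash
python3 - <<'E'
from mv import *
s=cam('scene');w=cam('wrist');save(s,'s5.png',(265,195,425,325),5);save(w,'w5.png')
st=readout.state();print(st['time_s'],st['tcp_pos'])
p=proj(s,st['tcp_pos'])[0]; print(p,((p-[265,195])*5))
E
```

```text
4.65 [ 0.58269572 -0.05049946  0.14997674]
[314.10253337 263.1503929 ] [245.51266683 340.75196452]
```

View pics/s5.png

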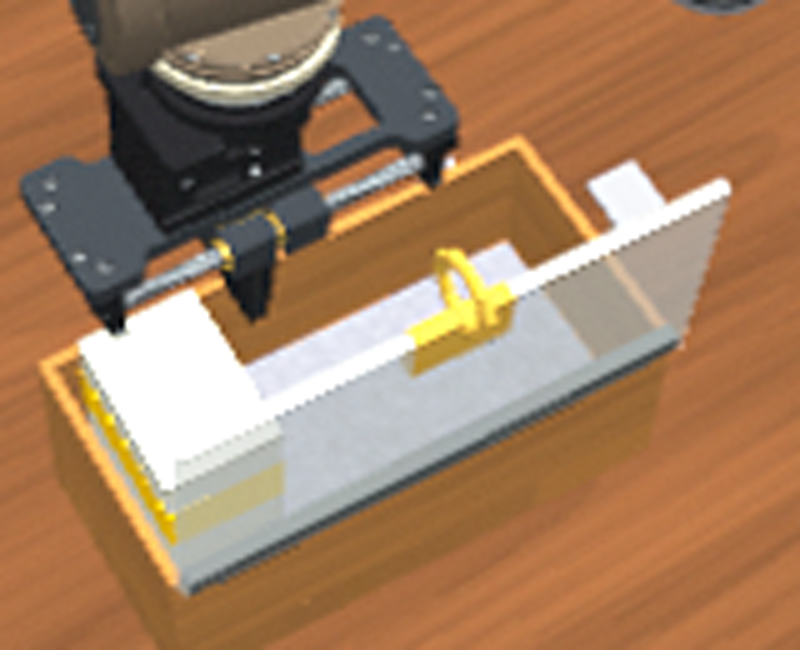

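View pics/w5.png

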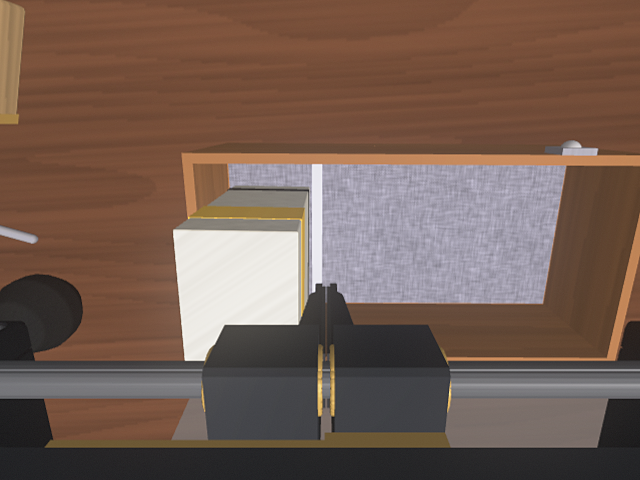

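```bash
python3 - <<'E'
from mv import *
w=cam('wrist');st=readout.state()
Rm=st['tcp_rot'];p=st['tcp_pos']
for z in [0,-.0188,-.04,-.06]:
    for x in [-.01,.01]:
        print(z,x,proj(w,p+Rm@np.array([x,0,z]))[0].round(1))
print([ (proj(w,C(a,b,z))[0].round(0)) for a,b,z in [(-.07,-.14,.115),(-.07,.14,.115),(-.042,-.131,.17),(-.042,-.07,.17),(.05,-.131,.17)]])
s=cam('scene')
for z in [0,-.02]:
    for x in [-.01,.01]:
        print(((proj(s,p+Rm@np.array([x,0,z]))[0]-[265,195])*5).round())
print('carton',[((proj(s,C(a,b,.17))[0]-[265,195])*5).round() for a,b in [(-.042,-.131),(-.042,-.07),(.05,-.131)]])
E
```

```text
0 -0.01 [324.9 293.5]
0 0.01 [324.9 259.1]
-0.0188 -0.01 [324.9 308.4]
-0.0188 0.01 [324.8 271.4]
-0.04 -0.01 [324.8 328.8]
-0.04 0.01 [324.7 288.3]
-0.06 -0.01 [324.7 352.4]
-0.06 0.01 [324.6 308. ]
[array([181., 158.]), array([660., 158.]), array([167., 228.]), array([295., 228.]), array([186., 394.])]
[256. 356.]
[235. 325.]
[255. 334.]
[234. 303.]
carton [array([ 71., 336.]), array([185., 281.]), array([164., 486.])]
```

```bash
python3 - <<'E'
from mv import *
s=cam('scene');st=readout.state()
Rm=st['tcp_rot'];p=st['tcp_pos']
for y in (-.09,.09):
  for z in [-.06,-.08,-.1,-.115]:
    print(y,z,[((proj(s,p+Rm@np.array([x,y,z]))[0]-[265,195])*5).round() for x in (-.0375,0,.0375)])
E
```

```text
-0.09 -0.06 [array([107., 419.]), array([ 68., 355.]), array([ 30., 294.])]
-0.09 -0.08 [array([104., 395.]), array([ 64., 331.]), array([ 26., 270.])]
-0.09 -0.1 [array([101., 371.]), array([ 60., 307.]), array([ 22., 245.])]
-0.09 -0.115 [array([ 98., 353.]), array([ 58., 288.]), array([ 18., 225.])]
0.09 -0.06 [array([455., 247.]), array([412., 190.]), array([371., 133.])]
0.09 -0.08 [array([458., 223.]), array([414., 164.]), array([372., 108.])]
0.09 -0.1 [array([460., 197.]), array([415., 138.]), array([373.,  81.])]
0.09 -0.115 [array([462., 177.]), array([417., 118.]), array([373.,  61.])]
```

```bash
python3 - <<'E'
from mv import *
A=Rt(pc[2])
rows([(0,C(-.01,-.056,.17),A,1),(0,C(-.01,-.19,.17),A,3),(0,C(-.01,-.19,.117),A,3)]+[(0,C(-.005,y,.117),A,1) for y in np.arange(-.165,-.04,.012)]+[(0,C(-.005,-.045,.117),A,2)])
E
```

```text
1 x [0, -0.0, -0.005, -0.1, 0.0, 0.0, 0.0] 
3 x [0, -0.0, -0.675, -0.1, 0.0, 0.0, 0.0] 
3 x [0, -0.0, -0.675, 0.165, 0.0, 0.0, 0.0] 
1 x [0, -0.025, -0.55, 0.165, 0.0, 0.0, 0.0] 
1 x [0, -0.025, -0.49, 0.165, 0.0, 0.0, 0.0] 
1 x [0, -0.025, -0.43, 0.165, 0.0, 0.0, 0.0] 
1 x [0, -0.025, -0.37, 0.165, 0.0, 0.0, 0.0] 
1 x [0, -0.025, -0.31, 0.165, 0.0, 0.0, 0.0] 
1 x [0, -0.025, -0.25, 0.165, 0.0, 0.0, 0.0] 
1 x [0, -0.025, -0.19, 0.165, 0.0, 0.0, 0.0] 
1 x [0, -0.025, -0.13, 0.165, 0.0, 0.0, 0.0] 
1 x [0, -0.025, -0.07, 0.165, 0.0, 0.0, 0.0] 
1 x [0, -0.025, -0.01, 0.165, 0.0, 0.0, 0.0] 
1 x [0, -0.025, 0.05, 0.165, 0.0, 0.0, 0.0] 
2 x [0, -0.025, 0.05, 0.165, 0.0, 0.0, 0.0]
```

move_arm:
  increments:
    - [0,0,-0.005,-0.1,0,0,0]
    - [0,0,-0.005,-0.1,0,0,0]
    - [0,0,-0.675,-0.1,0,0,0]
    - [0,0,-0.675,-0.1,0,0,0]
    - [0,0,-0.675,-0.1,0,0,0]
    - [0,0,-0.675,0.165,0,0,0]
    - [0,0,-0.675,0.165,0,0,0]
    - [0,0,-0.675,0.165,0,0,0]

```text
time_s: 5.6
tcp_pos: [0.5752, -0.1843, 0.1164]
tcp_rot: [[-0.999, 0.052, -0.003], [0.052, 0.999, 0.001], [0.003, 0.001, -1.0]]
contact_force: [-0.4, 0.7, 0.2]
finger_gap: 0.003
```

```bash
python3 - <<'E'
from mv import *
json.dump(dict(p=C(-.01,-.19,.117).tolist(),R=Rt(pc[2]).tolist()),open('cmd.json','w'))
s=cam('scene');save(s,'s6.png',(225,195,385,325),5)
st=readout.state();p=st['tcp_pos'];Rm=st['tcp_rot']
print(p,[((proj(s,p+Rm@np.array([-.01,0,z]))[0]-[225,195])*5).round() for z in (-.03,-.035,-.04)])
A=Rt(pc[2])
rows([(0,C(-.005,y,.117),A,1) for y in np.arange(-.165,-.04,.012)]+[(0,C(-.005,-.045,.117),A,2)])
E
```

```text
[ 0.57601587 -0.18434074  0.11769297] [array([203., 484.]), array([201., 479.]), array([200., 474.])]
1 x [0, -0.025, 0.125, 0.0, 0.0, 0.0, 0.0] 
1 x [0, -0.025, 0.185, 0.0, 0.0, 0.0, 0.0] 
1 x [0, -0.025, 0.245, 0.0, 0.0, 0.0, 0.0] 
1 x [0, -0.025, 0.305, 0.0, 0.0, 0.0, 0.0] 
1 x [0, -0.025, 0.365, 0.0, 0.0, 0.0, 0.0] 
1 x [0, -0.025, 0.425, 0.0, 0.0, 0.0, 0.0] 
1 x [0, -0.025, 0.485, 0.0, 0.0, 0.0, 0.0] 
1 x [0, -0.025, 0.545, 0.0, 0.0, 0.0, 0.0] 
1 x [0, -0.025, 0.605, 0.0, 0.0, 0.0, 0.0] 
1 x [0, -0.025, 0.665, 0.0, 0.0, 0.0, 0.0] 
1 x [0, -0.025, 0.725, 0.0, 0.0, 0.0, 0.0] 
2 x [0, -0.025, 0.725, 0.0, 0.0, 0.0, 0.0]
```

View pics/s6.png

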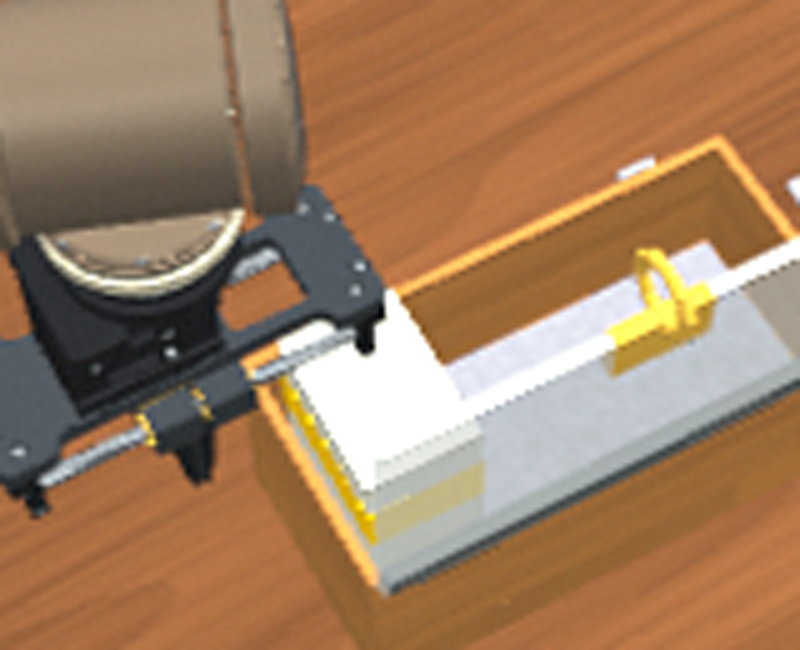

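move_arm:
  increments:
    - [0,-0.025,0.125,0,0,0,0]
    - [0,-0.025,0.185,0,0,0,0]
    - [0,-0.025,0.245,0,0,0,0]
    - [0,-0.025,0.305,0,0,0,0]
    - [0,-0.025,0.365,0,0,0,0]
    - [0,-0.025,0.425,0,0,0,0]
    - [0,-0.025,0.485,0,0,0,0]
    - [0,-0.025,0.545,0,0,0,0]
    - [0,-0.025,0.605,0,0,0,0]
    - [0,-0.025,0.665,0,0,0,0]
    - [0,-0.025,0.725,0,0,0,0]
    - [0,-0.025,0.725,0,0,0,0]
    - [0,-0.025,0.725,0,0,0,0]

```text
time_s: 6.95
tcp_pos: [0.5883, -0.0401, 0.117]
tcp_rot: [[-0.999, 0.051, -0.0], [0.051, 0.999, -0.0], [0.0, -0.0, -1.0]]
contact_force: [-0.1, -0.8, -1.0]
finger_gap: 0.001
```

```bash
python3 - <<'E'
from mv import *
s=cam('scene');save(s,'s7.png',(265,195,425,325),5)
w=cam('wrist');save(w,'w7.png');print(readout.state()['time_s'])
E
```

```text
7.05
```

View pics/s7.png

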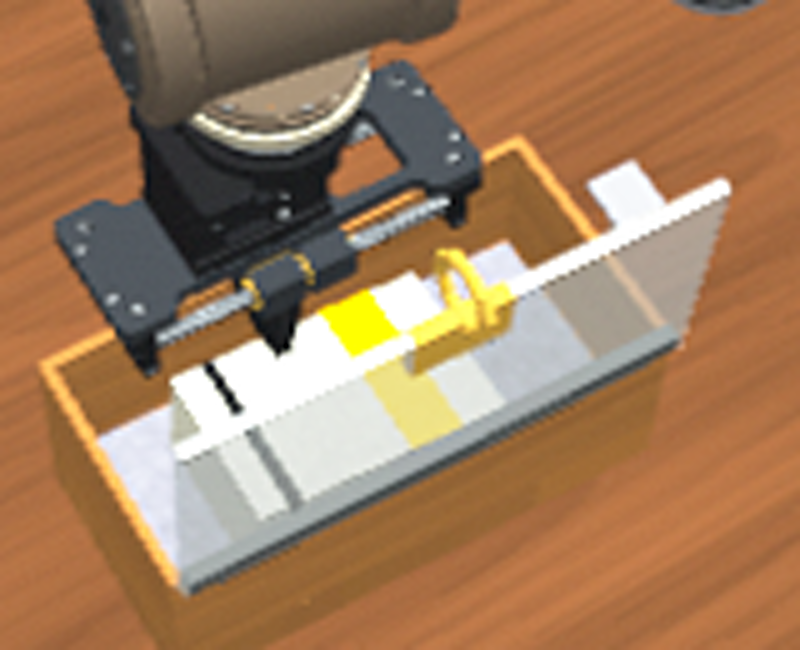

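View pics/w7.png

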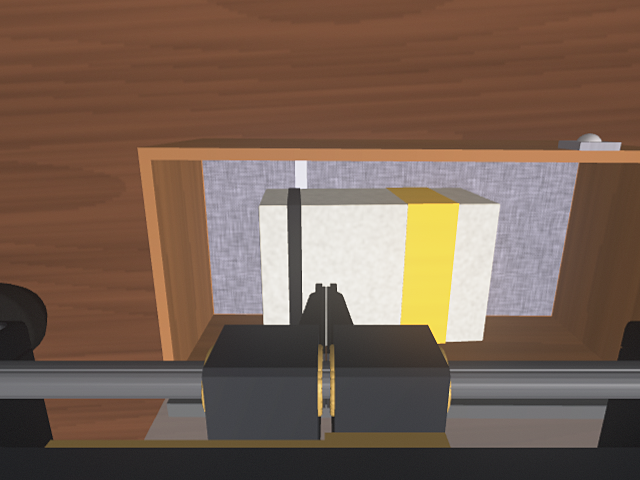

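```bash
python3 - <<'E'
from mv import *
from scipy.optimize import least_squares
st=readout.state();print(st['q'],st['tcp_pos'])
D=[([66.8869285,28.1552364,89.3417639],[0.18329018,0.59730271,0.17560865]),(st['q'][:3],st['tcp_pos']),([-24.1174,27.564,94.6436],[.5702,-.1838,.1497])]
def f(v):
    a2,a3,b,lat,e=v;o=[]
    for q,p in D:
        q=np.radians(q);r=a2*np.sin(q[1])+a3*np.sin(q[1]+q[2])+e
        z=b+a2*np.cos(q[1])+a3*np.cos(q[1]+q[2])
        c,s=np.cos(q[0]),np.sin(q[0])
        o+=[c*r-s*lat-p[0],s*r+c*lat-p[1],z-p[2]]
    return np.append(o,1e-3*e)
r=least_squares(f,[.6,.5,0,.06,0]);print(r.x,r.fun)
E
```

```text
[-1.03650983e+01  2.89884452e+01  9.81552531e+01  6.07700691e-04
  5.28564234e+01 -9.73671676e+01] [ 0.58827027 -0.04060151  0.11699375]
[ 0.42046698  0.40864517 -0.00524036  0.06567537  0.05736161] [-1.00309509e-03 -2.90087775e-03  1.19273818e-03  8.43584130e-04
 -3.85319924e-04 -1.19085288e-03  2.15499784e-03 -4.78950044e-04
 -1.88546631e-06  5.73616095e-05]
```

```bash
python3 - <<'E'
from mv import *
A=Rt(pc[2]);B=Rt(pp[2])
p,_=getc();print(p,pp)
rows([(0.6,p+[0,0,.19],A,4)])
p,_=getc()
rows([(0.6,[.50,-.2,.29],B,5)])
rows([(0.6,[.43,-.30,.25],B,5)])
E
```

```text
[ 0.58796464 -0.03979452  0.117     ] [ 0.44440997 -0.2994529  -0.36400852]
4 x [0.6, 0.0, 0.0, -0.95, 0.0, 0.0, 0.0] 
5 x [0.6, 0.398, -0.823, 0.085, 0.0, 0.0, 0.0993] 
5 x [0.6, 0.149, -0.592, 0.2, 0.0, 0.0, 0.0]
```

move_arm:
  increments:
    - [0,0,0,-0.95,0,0,0]
    - [0,0,0,-0.95,0,0,0]
    - [0,0,0,-0.95,0,0,0]
    - [0,0,0,-0.95,0,0,0]

```text
time_s: 7.45
tcp_pos: [0.5882, -0.0409, 0.3102]
tcp_rot: [[-0.999, 0.053, 0.002], [0.053, 0.999, -0.0], [-0.002, -0.0, -1.0]]
contact_force: [-0.2, -0.9, 0.7]
finger_gap: 0.005
```

move_arm:
  increments:
    - [0.6,0.398,-0.823,0.085,0,0,0.0993]
    - [0.6,0.398,-0.823,0.085,0,0,0.0993]
    - [0.6,0.398,-0.823,0.085,0,0,0.0993]
    - [0.6,0.398,-0.823,0.085,0,0,0.0993]
    - [0.6,0.398,-0.823,0.085,0,0,0.0993]

```text
time_s: 7.95
tcp_pos: [0.4982, -0.2039, 0.2898]
tcp_rot: [[-0.933, 0.36, -0.001], [0.36, 0.933, -0.0], [0.001, -0.001, -1.0]]
contact_force: [0.4, -0.0, 1.0]
finger_gap: 0.367
```

move_arm:
  increments:
    - [0.6,0.149,-0.592,0.2,0,0,0]
    - [0.6,0.149,-0.592,0.2,0,0,0]
    - [0.6,0.149,-0.592,0.2,0,0,0]
    - [0.6,0.149,-0.592,0.2,0,0,0]
    - [0.6,0.149,-0.592,0.2,0,0,0]
    - [0.6,0.149,-0.592,0.2,0,0,0]

```text
time_s: 8.55
tcp_pos: [0.4309, -0.2999, 0.2504]
tcp_rot: [[-0.935, 0.355, 0.001], [0.355, 0.935, -0.0], [-0.001, 0.0, -1.0]]
contact_force: [0.4, -0.1, 0.9]
finger_gap: 0.601
```

```bash
python3 - <<'E'
from mv import *
s=cam('scene');save(s,'s8.png')
w=cam('wrist');save(w,'w8.png');st=readout.state();print(st['time_s'],st['tcp_pos'],st['tcp_rot'],st['q'])
for l in [(.135,0,.017),(.135,.049,.017),(.045,0,.034),(-.045,.013,.034),(-.045,-.013,.034),(.045,.013,.034)]:
    c,sn=np.cos(pp[2]),np.sin(pp[2]); print(l,proj(w,[pp[0]+c*l[0]-sn*l[1],pp[1]+sn*l[0]+c*l[1],l[2]])[0].round(0))
E
```

```text
8.65 [ 0.43095001 -0.29974983  0.25041825] [[-9.34956448e-01  3.54761881e-01  6.69154664e-04]
 [ 3.54761776e-01  9.34956688e-01 -2.73086425e-04]
 [-7.22511282e-04 -1.79334172e-05 -9.99999739e-01]] [-4.20409086e+01  1.57483698e+01  9.73031311e+01  1.52783388e-02
  6.69095482e+01 -1.11268045e+02]
(0.135, 0, 0.017) [330. 321.]
(0.135, 0.049, 0.017) [371. 321.]
(0.045, 0, 0.034) [330. 253.]
(-0.045, 0.013, 0.034) [343. 170.]
(-0.045, -0.013, 0.034) [318. 170.]
(0.045, 0.013, 0.034) [342. 253.]
```

View pics/w8.png

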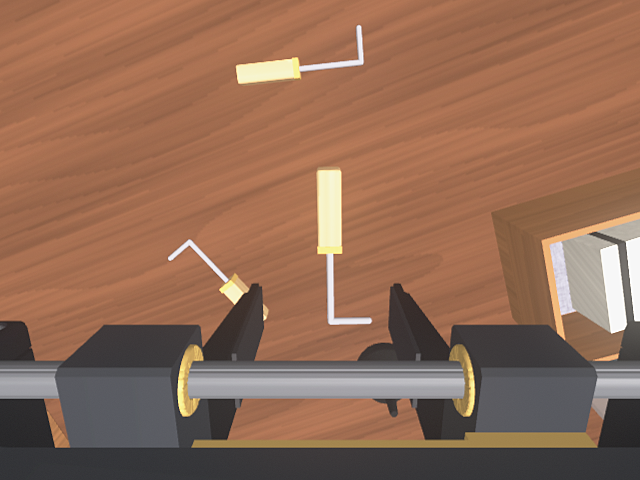

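```bash
cat >> mv.py <<'E'
TG=.052
def Gt(G,Rm): return np.array(G)+Rm[:,2]*TG
E
python3 - <<'E'
from mv import *
B=Rt(pp[2],np.radians(35))
G=np.array([pp[0],pp[1],.024])
rows([(0.6,Gt(G-B[:,2]*.12,B),B,7)])
rows([(0.6,Gt(G-B[:,2]*.03,B),B,4),(0.6,Gt(G,B),B,4)])
E
```

```text
7 x [0.6, 0.128, 0.029, 0.851, 0.0, -0.1944, 0.0] 
4 x [0.6, 0.001, -0.0, 0.45, 0.0, -0.0, 0.0] 
4 x [0.6, 0.0, -0.0, 0.6, 0.0, -0.0, 0.0]
```

move_arm:
  increments:
    - [0.6,0.128,0.029,0.851,0,-0.1944,0]
    - [0.6,0.128,0.029,0.851,0,-0.1944,0]
    - [0.6,0.128,0.029,0.851,0,-0.1944,0]
    - [0.6,0.128,0.029,0.851,0,-0.1944,0]
    - [0.6,0.128,0.029,0.851,0,-0.1944,0]
    - [0.6,0.128,0.029,0.851,0,-0.1944,0]
    - [0.6,0.128,0.029,0.851,0,-0.1944,0]

```text
time_s: 9.35
tcp_pos: [0.4436, -0.2695, 0.1484]
tcp_rot: [[-0.806, 0.381, 0.452], [0.316, 0.924, -0.215], [-0.5, -0.03, -0.865]]
contact_force: [-0.6, -0.1, 0.4]
finger_gap: 0.599
```

```bash
python3 - <<'E'
from mv import *
B=Rt(pp[2],np.radians(35))
G=np.array([pp[0],pp[1],.024])
s=cam('scene');save(s,'s9.png',(60,120,300,330),3);st=readout.state()
w=cam('wrist');save(w,'w9.png')
print(st['tcp_pos'],st['tcp_rot'],st['q']);print(Gt(G-B[:,2]*.12,B),B)
E
```

```text
[ 0.44434107 -0.27011684  0.14961944] [[-0.80537987  0.38106671  0.45403902]
 [ 0.31544806  0.92403698 -0.21598191]
 [-0.50185236 -0.03072175 -0.86440753]] [ -44.19569564   13.59043684  128.06435419   44.7848314    13.26715496
 -153.87131163]
[ 0.40796237 -0.28556687  0.07970234] [[-0.76547892  0.35602295  0.53599411]
 [ 0.29163693  0.93447721 -0.20420638]
 [-0.57357644  0.         -0.81915204]]
```

View pics/s9.png

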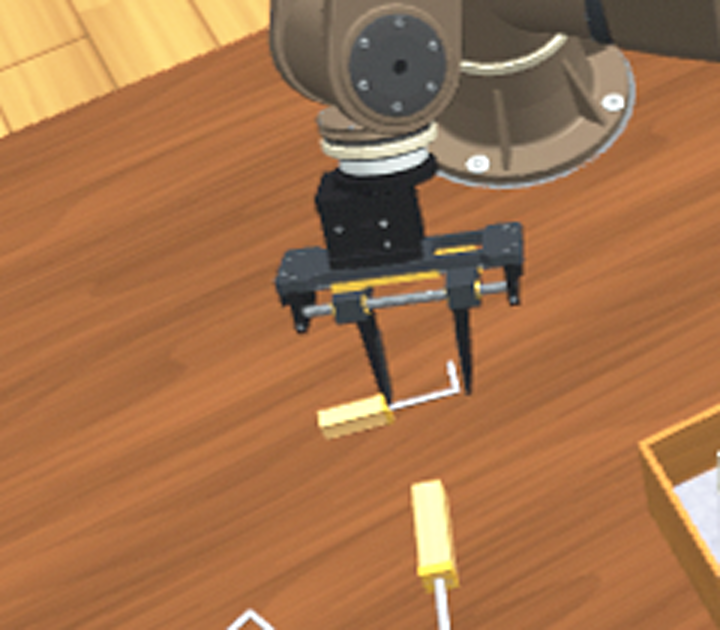

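View pics/w9.png

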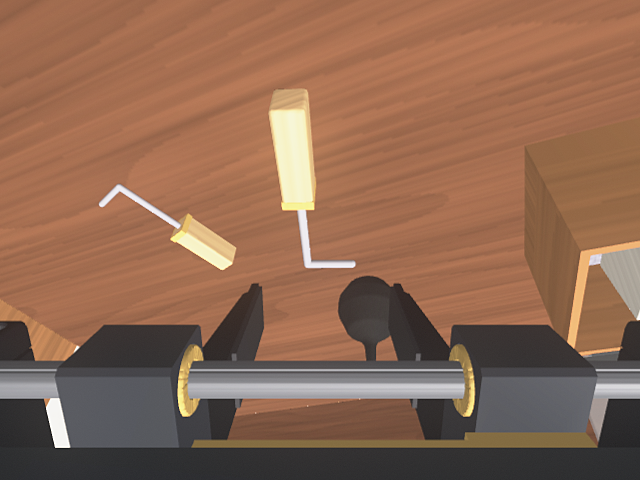

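```bash
python3 - <<'E'
from mv import *
st=readout.state()
json.dump(dict(p=st['tcp_pos'].tolist(),R=st['tcp_rot'].tolist()),open('cmd.json','w'))
B=Rt(pp[2],np.radians(12))
G=np.array([pp[0],pp[1],.023])
rows([(0.6,Gt(G-B[:,2]*.15,B),B,6)])
print(getc())
E
```

```text
6 x [0.6, 0.117, -0.13, 0.112, -0.0125, 0.1004, -0.0049] 
(array([ 0.42543092, -0.29221719,  0.11883323]), array([[-9.13993139e-01,  3.56158913e-01,  1.94338289e-01],
       [ 3.48360330e-01,  9.34425399e-01, -7.41232354e-02],
       [-2.07994284e-01, -4.83780651e-05, -9.78130040e-01]]))
```

move_arm:
  increments:
    - [0.6,0.117,-0.13,0.112,-0.0125,0.1004,-0.0049]
    - [0.6,0.117,-0.13,0.112,-0.0125,0.1004,-0.0049]
    - [0.6,0.117,-0.13,0.112,-0.0125,0.1004,-0.0049]
    - [0.6,0.117,-0.13,0.112,-0.0125,0.1004,-0.0049]
    - [0.6,0.117,-0.13,0.112,-0.0125,0.1004,-0.0049]
    - [0.6,0.117,-0.13,0.112,-0.0125,0.1004,-0.0049]

```text
time_s: 10.05
tcp_pos: [0.4232, -0.2913, 0.1165]
tcp_rot: [[-0.912, 0.361, 0.193], [0.354, 0.932, -0.072], [-0.206, 0.003, -0.979]]
contact_force: [-0.1, 0.1, 0.1]
finger_gap: 0.598
```

```bash
python3 - <<'E'
from mv import *
st=readout.state();print(st['tcp_pos'],st['tcp_rot'],st['q'],st['time_s'])
B=Rt(pp[2],np.radians(12))
G=np.array([pp[0],pp[1],.023])
json.dump(dict(p=st['tcp_pos'].tolist(),R=st['tcp_rot'].tolist()),open('cmd.json','w'))
rows([(0.6,Gt(G-B[:,2]*.05,B),B,4),(.6,Gt(G-B[:,2]*.01,B),B,4)])
E
```

```text
[ 0.42324528 -0.29133342  0.11645152] [[-0.91219965  0.3612485   0.19336838]
 [ 0.35408882  0.93246435 -0.07163346]
 [-0.20618659  0.00312557 -0.9785077 ]] [ -44.91658684   19.64374298  117.15485699    9.14266564   32.68548485
 -120.96719228] 10.05
4 x [0.6, -0.015, -0.001, 0.491, 0.0006, -0.0006, -0.0019] 
4 x [0.6, -0.015, -0.001, 0.691, 0.0006, -0.0006, -0.0019]
```

move_arm:
  increments:
    - [0.6,-0.015,0,0.49,0.0006,-0.0006,-0.0019]
    - [0.6,-0.015,0,0.49,0.0006,-0.0006,-0.0019]
    - [0.6,-0.015,0,0.49,0.0006,-0.0006,-0.0019]
    - [0.6,-0.015,0,0.6,0.0006,-0.0006,-0.0019]
    - [0.6,-0.015,0,0.69,0.0006,-0.0006,-0.0019]
    - [0.6,-0.015,0,0.69,0.0006,-0.0006,-0.0019]

```text
time_s: 10.65
tcp_pos: [0.4523, -0.3026, -0.0173]
tcp_rot: [[-0.914, 0.357, 0.193], [0.349, 0.934, -0.074], [-0.206, 0.0, -0.978]]
contact_force: [-0.1, 0.7, -0.1]
finger_gap: 0.598
```

```bash
python3 - <<'E'
from mv import *
st=readout.state();print(st['tcp_pos'],st['tcp_rot'],st['q'],st['time_s'],st['contact_force'])
s=cam('scene');save(s,'s10.png',(130,215,290,345),5)
w=cam('wrist');save(w,'w10.png')
for nm,o in (('lf',.03),('rt',-.03)):
  print([((proj(s,st['tcp_pos']+st['tcp_rot']@np.array([x,o,-.033]))[0]-[130,215])*5).round() for x in (-.01,.01)])
E
```

```text
[ 0.45227508 -0.30258934 -0.01732446] [[-9.13944752e-01  3.57107493e-01  1.92819164e-01]
 [ 3.49426289e-01  9.34063294e-01 -7.36683925e-02]
 [-2.06412838e-01  4.72442251e-05 -9.78464991e-01]] [ -43.34178268   35.26899519  119.1563173    17.4683648    15.21196652
 -128.87400834] 10.65 [-0.08206471  0.67198507 -0.13667442]
[array([434., 419.]), array([432., 390.])]
[array([317., 441.]), array([316., 411.])]
```

View pics/s10.png

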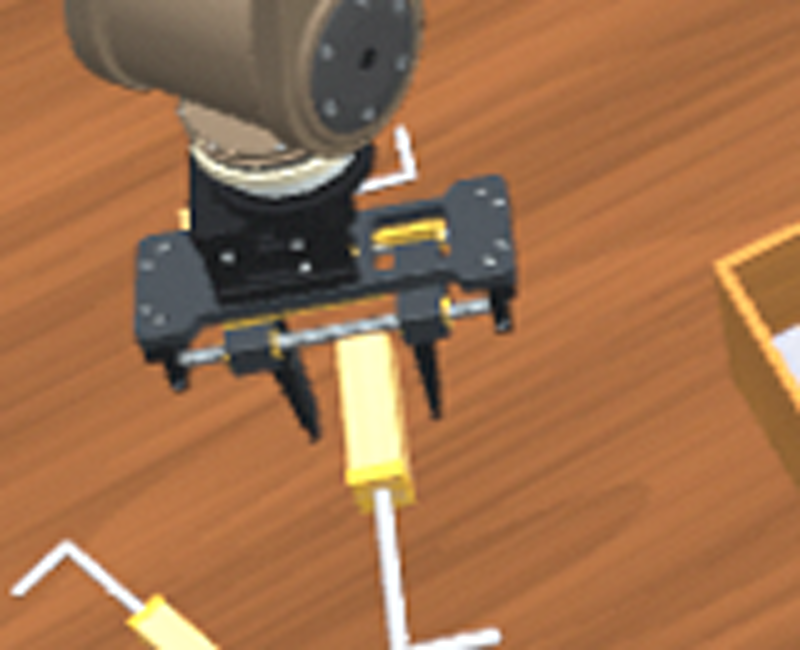

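View pics/w10.png

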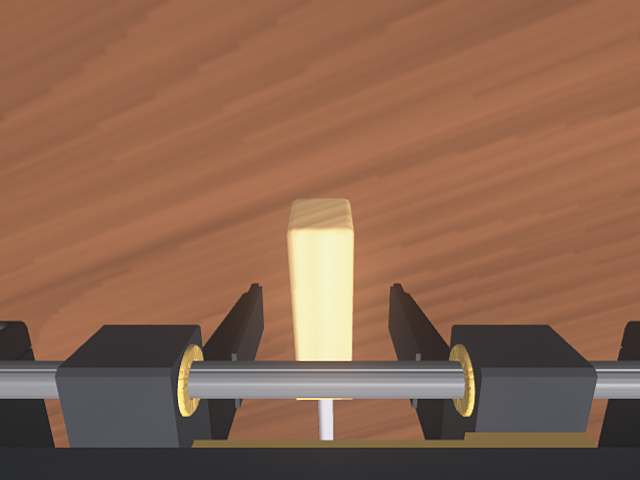

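move_arm:
  increments:
    - [0.6,0,0,0.02,0,0,0]
    - [0.6,0,0,0.04,0,0,0]
    - [0.6,0,0,0.04,0,0,0]
    - [0.25,0,0,0.04,0,0,0]
    - [0.1,0,0,0.04,0,0,0]
    - [0.1,0,0,0.04,0,0,0]
    - [0.1,0,0,0.04,0,0,0]
    - [0.1,0,0,0.04,0,0,0]
    - [0.1,0,0,0.04,0,0,0]
  newtons: 60

```text
time_s: 11.65
tcp_pos: [0.4542, -0.3036, -0.0259]
tcp_rot: [[-0.914, 0.358, 0.193], [0.35, 0.934, -0.074], [-0.207, -0.0, -0.978]]
contact_force: [0.3, 0.1, 1.0]
finger_gap: 0.268
```

```bash
python3 - <<'E'
from mv import *
st=readout.state();print(st['tcp_pos'],st['tcp_rot'],st['time_s'],st['contact_force'],st['finger_gap']*95)
E
```

```text
[ 0.45415113 -0.30358593 -0.02588884] [[-9.13773431e-01  3.57605662e-01  1.92707829e-01]
 [ 3.49803102e-01  9.33872561e-01 -7.42955542e-02]
 [-2.06533065e-01 -4.79507062e-04 -9.78439504e-01]] 11.65 [0.32709112 0.10271558 0.96149916] 25.44556717099984
```

```bash
cat >> mv.py <<'E'
def T4(Rm,p): T=np.eye(4);T[:3,:3]=Rm;T[:3,3]=p;return T
def Rp(yaw,th):
    c,s=np.cos(yaw),np.sin(yaw); X=np.array([c,s,0]);Y=np.array([-s,c,0]);Z=np.array([0,0,1.])
    return np.stack([np.cos(th)*X-np.sin(th)*Z,Y,np.sin(th)*X+np.cos(th)*Z],1)
HL=np.array([.135,.026,0])
def grab():
    st=readout.state(); Tt=T4(st['tcp_rot'],st['tcp_pos']); Tp=T4(Rp(pp[2],0),[pp[0],pp[1],.017])
    M=np.linalg.inv(Tt)@Tp; np.save('tp.npy',M); return M
def tool_for(Rm,p):
    T=T4(Rm,p)@np.linalg.inv(np.load('tp.npy')); return T[:3,3],T[:3,:3]
def hookpose(hw,yaw,th):
    """tool pose so that pole_hook at world hw, pole yaw, nose-down th rad"""
    Rm=Rp(yaw,th); return tool_for(Rm,np.array(hw)-Rm@HL)
def hooknow():
    st=readout.state(); T=T4(st['tcp_rot'],st['tcp_pos'])@np.load('tp.npy')
    return T[:3,:3]@HL+T[:3,3],T[:3,:3]
def incase(w):
    c,s=np.cos(pc[2]),np.sin(pc[2]); d=np.array(w)-[pc[0],pc[1],0]; return np.array([c*d[0]+s*d[1],-s*d[0]+c*d[1],d[2]])
def ringc(b): return (.07-.161*np.cos(b)+.004*np.sin(b), .115+.161*np.sin(b)+.004*np.cos(b))
def setc():
    st=readout.state(); json.dump(dict(p=st['tcp_pos'].tolist(),R=st['tcp_rot'].tolist()),open('cmd.json','w'))
E
python3 - <<'E'
from mv import *
grab(); setc()
d=np.radians
p,Rm=getc()
a=tool_for(Rp(pp[2],0),[pp[0],pp[1],.017+.19])
rows([(0,a[0],a[1],7)])
a=hookpose(C(-.02,-.09,.32),pc[2],d(12)); print(a[0]-getc()[0])
rows([(0,a[0],a[1],6)])
a=hookpose(C(.03,-.065,.28),pc[2],d(12))
rows([(0,a[0],a[1],6)])
print(hooknow())
E
```

```text
7 x [0, -0.196, -0.0, -0.93, -0.0, -0.0, 0.0] 
[-0.0153033   0.19996268  0.13972093]
6 x [0, 0.275, 0.906, -0.773, -0.0102, 0.0661, -0.099] 
6 x [0, -0.25, 0.126, 0.2, 0.0, -0.0, -0.0] 
(array([ 0.57982099, -0.3232196 ,  0.017     ]), array([[ 9.34477211e-01,  3.56022951e-01, -9.78669140e-18],
       [-3.56022951e-01,  9.34477211e-01,  5.71934050e-19],
       [ 8.09028180e-18, -1.06860712e-17,  1.00000000e+00]]))
```

move_arm:
  increments:
    - [0,-0.01,0,-0.05,0,0,0]
    - [0,-0.04,0,-0.2,0,0,0]
    - [0,-0.08,0,-0.4,0,0,0]
    - [0,-0.196,0,-0.93,0,0,0]
    - [0,-0.196,0,-0.93,0,0,0]
    - [0,-0.196,0,-0.93,0,0,0]
    - [0,-0.196,0,-0.93,0,0,0]

```text
time_s: 12.35
tcp_pos: [0.4543, -0.3037, 0.166]
tcp_rot: [[-0.913, 0.358, 0.195], [0.349, 0.934, -0.077], [-0.209, -0.002, -0.978]]
contact_force: [-0.0, 0.4, -2.3]
finger_gap: 0.269
```

```bash
python3 - <<'E'
from mv import *
st=readout.state();print(st['tcp_pos'],st['q'],st['time_s'],st['contact_force'],st['finger_gap']*95)
s=cam('scene');save(s,'s11.png',(130,215,290,345),5)
k=[((proj(s,T[:3,:3]@np.array(l)+T[:3,3])[0]-[130,215])*5).round() for T in [T4(st['tcp_rot'],st['tcp_pos'])@np.load('tp.npy')] for l in [(.135,0,0),(.135,.049,0),(.045,0,0)]];print(k)
E
```

```text
[ 0.45425725 -0.30368699  0.16598526] [ -43.23942145   17.85957303  109.8804608     6.75311989   41.2114816
 -116.94857201] 12.35 [-0.03069638  0.44519729 -2.3339124 ] 25.542110470501434
[array([311., 472.]), array([426., 450.]), array([297., 293.])]
```

View pics/s11.png

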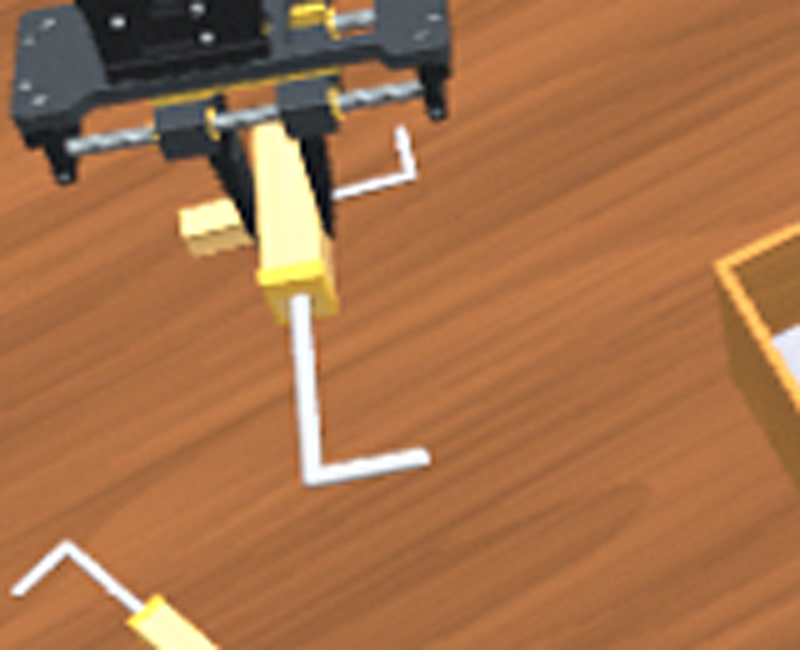

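move_arm:
  increments:
    - [0,0.275,0.906,-0.773,-0.0102,0.0661,-0.099]
    - [0,0.275,0.906,-0.773,-0.0102,0.0661,-0.099]
    - [0,0.275,0.906,-0.773,-0.0102,0.0661,-0.099]
    - [0,0.275,0.906,-0.773,-0.0102,0.0661,-0.099]
    - [0,0.275,0.906,-0.773,-0.0102,0.0661,-0.099]
    - [0,0.275,0.906,-0.773,-0.0102,0.0661,-0.099]
    - [0,0.275,0.906,-0.773,-0.0102,0.0661,-0.099]
    - [0,0.275,0.906,-0.773,-0.0102,0.0661,-0.099]

```text
time_s: 13.2
tcp_pos: [0.4385, -0.104, 0.302]
tcp_rot: [[-0.999, 0.054, -0.005], [0.054, 0.999, 0.001], [0.005, 0.0, -1.0]]
contact_force: [-0.4, 0.0, -1.3]
finger_gap: 0.272
```

move_arm:
  increments:
    - [0,-0.25,0.126,0.2,0,0,0]
    - [0,-0.25,0.126,0.2,0,0,0]
    - [0,-0.25,0.126,0.2,0,0,0]
    - [0,-0.25,0.126,0.2,0,0,0]
    - [0,-0.25,0.126,0.2,0,0,0]

```text
time_s: 13.7
tcp_pos: [0.4896, -0.0817, 0.2642]
tcp_rot: [[-0.999, 0.054, -0.002], [0.054, 0.999, -0.001], [0.002, -0.001, -1.0]]
contact_force: [-0.8, 0.1, -1.0]
finger_gap: 0.269
```

```bash
cat > look.py <<'E'
from mv import *
import sys
n=sys.argv[1]; box=tuple(map(int,sys.argv[2].split(','))) if len(sys.argv)>2 else (270,190,430,320)
st=readout.state();print(st['time_s'],st['q'].round(1),st['contact_force'].round(2),st['finger_gap']*95)
h,Rh=hooknow();print('hook in case',incase(h).round(4), 'nose', np.degrees(np.arcsin(-Rh[2,0])).round(1))
s=cam('scene');save(s,f's{n}.png',box,5);w=cam('wrist');save(w,f'w{n}.png')
T=T4(st['tcp_rot'],st['tcp_pos'])@np.load('tp.npy')
for nm,c,b,k in (('s',s,box,5),('w',w,(0,0),1)):
    print(nm,'hookcorner,tip',[((proj(c,T[:3,:3]@np.array(l)+T[:3,3])[0]-b[:2])*k).round() for l in [(.135,0,0),(.135,.049,0)]],'ring a=1.6,1.638,1.68',[((proj(c,C(ringc(a)[0],0,ringc(a)[1]))[0]-b[:2])*k).round() for a in (1.6,1.638,1.68)])
E
python3 look.py 12
```

```text
13.7 [-1.710e+01  1.260e+01  9.950e+01 -1.000e-01  6.800e+01 -1.039e+02] [-0.83  0.14 -1.05] 25.54222200153091
hook in case [ 0.0296 -0.0657  0.2803] nose 12.0
s hookcorner,tip [array([187., 307.]), array([287., 258.])] ring a=1.6,1.638,1.68 [array([433., 305.]), array([441., 316.]), array([450., 329.])]
w hookcorner,tip [array([326., 490.]), array([408., 490.])] ring a=1.6,1.638,1.68 [array([469., 544.]), array([468., 551.]), array([466., 557.])]
```

View pics/s12.png

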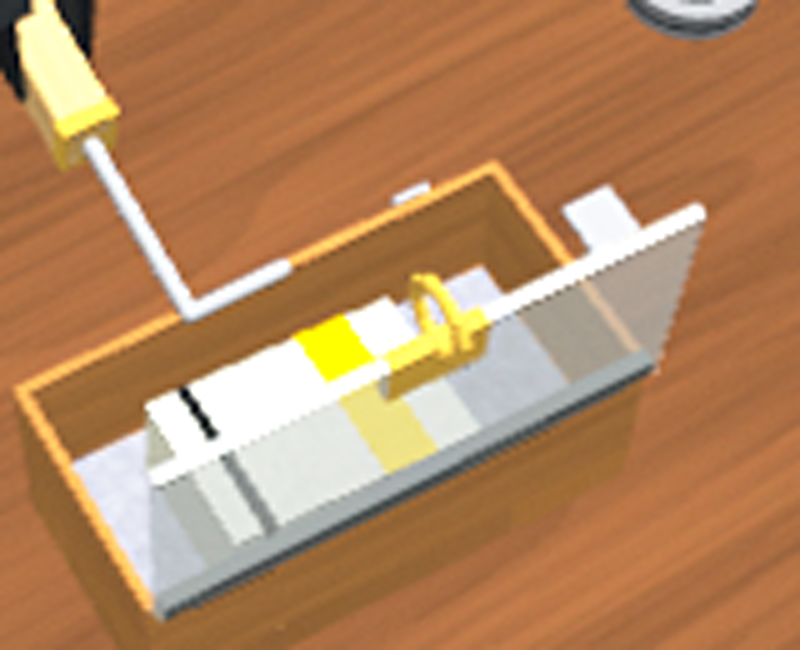

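View pics/w12.png

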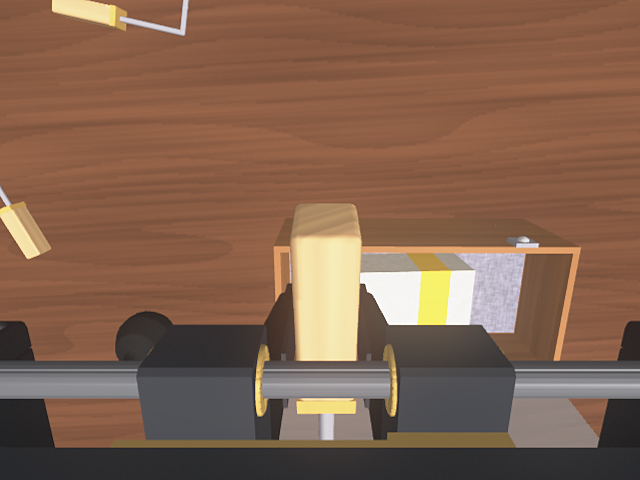

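```bash
python3 - <<'E'
from mv import *
d=np.radians
rx,rz=ringc(1.638);print(rx,rz)
rows([(0,*hookpose(C(rx,-.055,.277),pc[2],d(12)),6)])
E
```

```text
0.0848026196585277 0.2753679595531632
6 x [0, -0.274, 0.05, 0.015, 0.0, -0.0, -0.0]
```

move_arm:
  increments:
    - [0,-0.1,0.02,0.005,0,0,0]
    - [0,-0.2,0.04,0.01,0,0,0]
    - [0,-0.274,0.05,0.015,0,0,0]
    - [0,-0.274,0.05,0.015,0,0,0]
    - [0,-0.274,0.05,0.015,0,0,0]

```text
time_s: 14.3
tcp_pos: [0.5447, -0.0741, 0.261]
tcp_rot: [[-0.999, 0.054, -0.002], [0.054, 0.999, -0.001], [0.002, -0.001, -1.0]]
contact_force: [-0.2, 0.4, -1.1]
finger_gap: 0.276
```

```bash
python3 look.py 13 310,210,400,275; python3 - <<'E'
from mv import *
t=cam('top');save(t,'t13.png',(250,90,400,190),5)
h,Rh=hooknow(); print(((proj(t,h)[0]-[250,90])*5),((proj(t,C(.0848,0,.2754))[0]-[250,90])*5))
E
```

```text
14.3 [-1.460e+01  1.750e+01  9.310e+01 -1.000e-01  6.950e+01 -1.015e+02] [-0.16  0.36 -1.08] 26.18154556714374
hook in case [ 0.0842 -0.0552  0.277 ] nose 12.0
s hookcorner,tip [array([ 74., 296.]), array([175., 246.])] ring a=1.6,1.638,1.68 [array([233., 205.]), array([241., 216.]), array([250., 229.])]
w hookcorner,tip [array([326., 491.]), array([408., 491.])] ring a=1.6,1.638,1.68 [array([462., 482.]), array([461., 489.]), array([459., 497.])]
[528.83259377 207.1757972 ] [379.67157567 197.15050011]
```

View pics/s13.png

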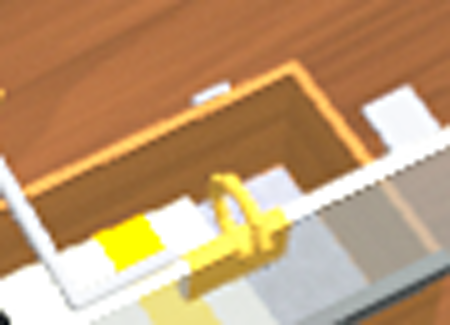

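View pics/t13.png

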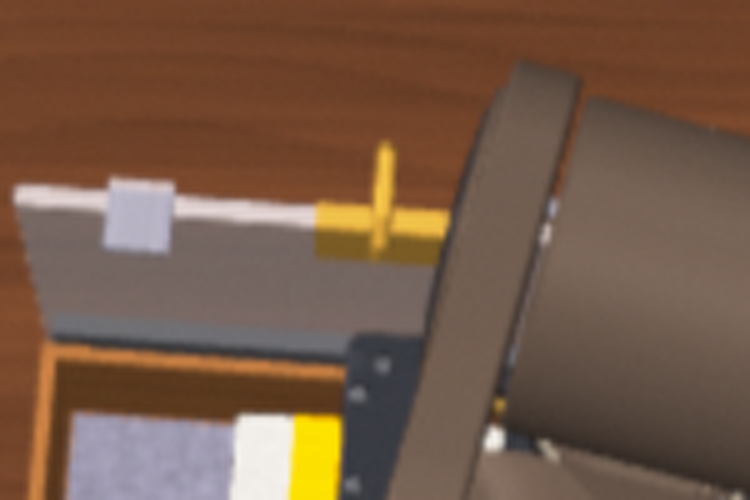

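```bash
python3 - <<'E'
from mv import *
d=np.radians
rows([(0,*hookpose(C(.084,y,.2775),pc[2],d(12)),1) for y in (-.045,-.035,-.025,-.015,-.005,0.002)])
E
```

```text
1 x [0, 0.004, 0.05, -0.003, 0.0, -0.0, -0.0] 
1 x [0, 0.004, 0.1, -0.003, 0.0, -0.0, -0.0] 
1 x [0, 0.004, 0.15, -0.003, 0.0, -0.0, -0.0] 
1 x [0, 0.005, 0.2, -0.003, 0.0, -0.0, -0.0] 
1 x [0, 0.005, 0.25, -0.003, 0.0, -0.0, -0.0] 
1 x [0, 0.005, 0.285, -0.003, 0.0, -0.0, -0.0]
```

move_arm:
  increments:
    - [0,0.004,0.05,-0.003,0,0,0]
    - [0,0.004,0.1,-0.003,0,0,0]
    - [0,0.004,0.15,-0.003,0,0,0]
    - [0,0.005,0.2,-0.003,0,0,0]
    - [0,0.005,0.25,-0.003,0,0,0]
    - [0,0.005,0.285,-0.003,0,0,0]
    - [0,0.005,0.285,-0.003,0,0,0]

```text
time_s: 15.15
tcp_pos: [0.5474, -0.016, 0.2613]
tcp_rot: [[-0.999, 0.052, -0.002], [0.052, 0.999, -0.0], [0.002, -0.0, -1.0]]
contact_force: [-0.3, 0.4, -1.7]
finger_gap: 0.272
```

```bash
python3 look.py 14 310,210,400,275
```

```text
15.15 [ -8.6  17.3  93.3  -0.   69.5 -95.6] [-0.25  0.44 -1.73] 25.88646630572378
hook in case [0.0838 0.0032 0.2774] nose 12.0
s hookcorner,tip [array([194., 235.]), array([292., 186.])] ring a=1.6,1.638,1.68 [array([233., 205.]), array([241., 216.]), array([250., 229.])]
w hookcorner,tip [array([327., 491.]), array([409., 491.])] ring a=1.6,1.638,1.68 [array([365., 482.]), array([365., 489.]), array([364., 497.])]
```

View pics/s14.png

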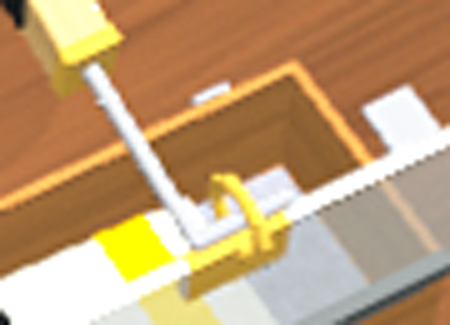

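```bash
cat > swing.py <<'E'
from mv import *
import sys
b0,b1,n=float(sys.argv[1]),float(sys.argv[2]),int(sys.argv[3])
L=[]
for b in np.linspace(b0,b1,n+1)[1:]:
    th=np.radians(12+(55-12)*np.clip((1.638-b)/1.638,0,1)); x,z=ringc(b)
    L.append((0,*hookpose(C(x,.002,z),pc[2],th),1))
rows(L)
E
python3 swing.py 1.638 0.9 14
```

```text
1 x [0, 0.04, -0.0, -0.008, 0.0001, 0.0077, -0.0] 
1 x [0, 0.084, -0.0, -0.024, 0.0001, 0.0153, -0.0] 
1 x [0, 0.127, -0.0, -0.038, 0.0001, 0.023, -0.0] 
1 x [0, 0.17, -0.0, -0.05, 0.0001, 0.0307, -0.0] 
1 x [0, 0.212, -0.0, -0.06, 0.0001, 0.0384, -0.0] 
1 x [0, 0.254, -0.0, -0.067, 0.0001, 0.0461, -0.0] 
1 x [0, 0.294, -0.0, -0.073, 0.0001, 0.0538, -0.0] 
1 x [0, 0.334, -0.001, -0.076, 0.0001, 0.0615, -0.0] 
1 x [0, 0.372, -0.001, -0.077, 0.0002, 0.0692, -0.0001] 
1 x [0, 0.409, -0.001, -0.076, 0.0002, 0.0768, -0.0001] 
1 x [0, 0.445, -0.001, -0.073, 0.0002, 0.0845, -0.0001] 
1 x [0, 0.48, -0.001, -0.067, 0.0002, 0.0922, -0.0001] 
1 x [0, 0.513, -0.001, -0.06, 0.0002, 0.0999, -0.0001] 
1 x [0, 0.544, -0.001, -0.051, 0.0002, 0.1076, -0.0001]
```

move_arm:
  increments:
    - [0,0.04,0,-0.008,0,0.0077,0]
    - [0,0.084,0,-0.024,0,0.0153,0]
    - [0,0.127,0,-0.038,0,0.023,0]
    - [0,0.17,0,-0.05,0,0.0307,0]
    - [0,0.212,0,-0.06,0,0.0384,0]
    - [0,0.254,0,-0.067,0,0.0461,0]
    - [0,0.294,0,-0.073,0,0.0538,0]
    - [0,0.334,0,-0.076,0,0.0615,0]
    - [0,0.372,0,-0.077,0,0.0692,0]
    - [0,0.409,0,-0.076,0,0.0768,0]
    - [0,0.445,0,-0.073,0,0.0845,0]
    - [0,0.48,0,-0.067,0,0.0922,0]
    - [0,0.513,0,-0.06,0,0.0999,0]
    - [0,0.544,-0.001,-0.051,0,0.1076,0]
    - [0,0.544,-0.001,-0.051,0,0.1076,0]

```text
time_s: 16.75
tcp_pos: [0.4379, -0.0113, 0.2714]
tcp_rot: [[-0.94, 0.053, -0.336], [0.05, 0.999, 0.018], [0.336, -0.0, -0.942]]
contact_force: [0.2, 1.0, -1.2]
finger_gap: 0.271
```

```bash
python3 look.py 15 270,190,430,320; python3 - <<'E'
from mv import *
s=cam('scene');h,_=hooknow();hc=incase(h)
for a in (.85,.9,.95,1.0,1.05): x,z=ringc(a);print(a,((proj(s,C(x,0,z))[0]-[270,190])*5).round(),np.hypot(x-hc[0],z-hc[2]))
E
```

```text
16.75 [ -8.8  17.2  94.8  -1.9  87.6 -95.3] [ 0.2   0.99 -1.19] 25.74284411773538
hook in case [-0.0279  0.002   0.2428] nose 31.6
s hookcorner,tip [array([259., 197.]), array([352., 153.])] ring a=1.6,1.638,1.68 [array([433., 305.]), array([441., 316.]), array([450., 329.])]
w hookcorner,tip [array([326., 491.]), array([408., 491.])] ring a=1.6,1.638,1.68 [array([374., 744.]), array([374., 756.]), array([374., 768.])]
0.85 [298. 173.] 0.007467742349501356
0.9 [305. 176.] 0.0005900508362730285
0.95 [313. 180.] 0.008639514796144106
1.0 [321. 185.] 0.01668714024690941
1.05 [329. 190.] 0.024724421503321735
```

View pics/s15.png

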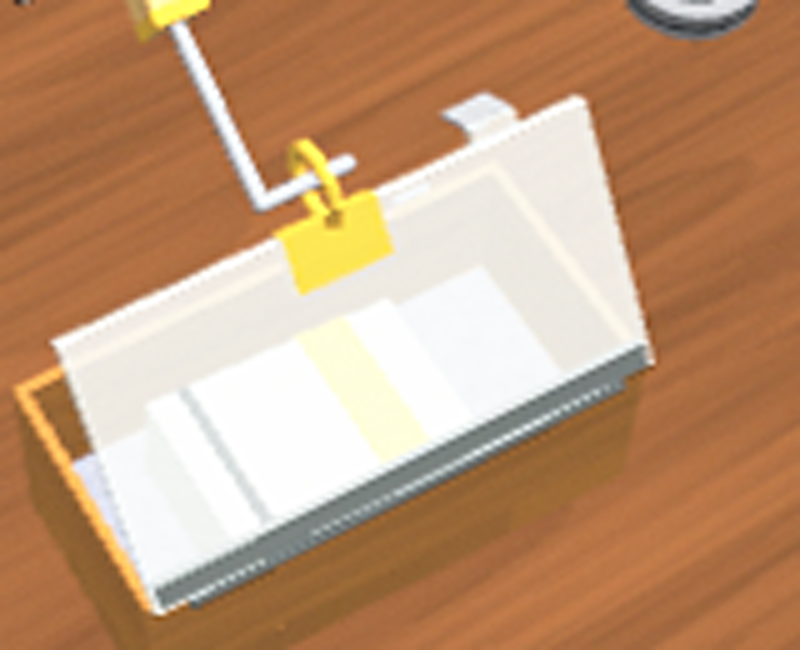

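```bash
python3 swing.py 0.9 0.2 13
```

```text
1 x [0, 0.025, 0.0, 0.021, 0.0, 0.0079, 0.0] 
1 x [0, 0.047, 0.0, 0.042, 0.0, 0.0157, 0.0] 
1 x [0, 0.067, 0.0, 0.065, 0.0, 0.0236, 0.0] 
1 x [0, 0.085, 0.0, 0.089, 0.0001, 0.0314, -0.0] 
1 x [0, 0.099, 0.0, 0.114, 0.0001, 0.0393, -0.0] 
1 x [0, 0.112, 0.0, 0.139, 0.0001, 0.0471, -0.0] 
1 x [0, 0.121, 0.0, 0.165, 0.0001, 0.055, -0.0] 
1 x [0, 0.128, 0.0, 0.191, 0.0001, 0.0628, -0.0] 
1 x [0, 0.132, 0.0, 0.218, 0.0001, 0.0707, -0.0] 
1 x [0, 0.133, 0.0, 0.245, 0.0001, 0.0785, -0.0] 
1 x [0, 0.132, 0.0, 0.273, 0.0001, 0.0864, -0.0] 
1 x [0, 0.128, 0.0, 0.3, 0.0002, 0.0942, -0.0001] 
1 x [0, 0.121, 0.0, 0.327, 0.0002, 0.1021, -0.0001]
```

move_arm:
  increments:
    - [0,0.025,0,0.021,0,0.0079,0]
    - [0,0.047,0,0.042,0,0.0157,0]
    - [0,0.067,0,0.065,0,0.0236,0]
    - [0,0.085,0,0.089,0,0.0314,0]
    - [0,0.099,0,0.114,0,0.0393,0]
    - [0,0.112,0,0.139,0,0.0471,0]
    - [0,0.121,0,0.165,0,0.055,0]
    - [0,0.128,0,0.191,0,0.0628,0]
    - [0,0.132,0,0.218,0,0.0707,0]
    - [0,0.133,0,0.245,0,0.0785,0]
    - [0,0.132,0,0.273,0,0.0864,0]
    - [0,0.128,0,0.3,0,0.0942,0]
    - [0,0.121,0,0.327,0,0.1021,0]
    - [0,0.121,0,0.327,0,0.1021,0]

```text
time_s: 18.3
tcp_pos: [0.3938, -0.009, 0.2171]
tcp_rot: [[-0.786, 0.053, -0.616], [0.042, 0.999, 0.033], [0.617, -0.0, -0.787]]
contact_force: [0.5, 0.8, -2.1]
finger_gap: 0.269
```

```bash
python3 look.py 16 270,190,430,320; python3 - <<'E'
from mv import *
s=cam('scene');h,_=hooknow();hc=incase(h)
for a in (.15,.2,.25,.3,.35): x,z=ringc(a);print(a,((proj(s,C(x,0,z))[0]-[270,190])*5).round(),np.hypot(x-hc[0],z-hc[2]))
E
```

```text
18.3 [ -8.3  26.4  96.7  -3.3  94.8 -94.4] [ 0.45  0.78 -2.12] 25.510036659684154
hook in case [-0.0876  0.002   0.1494] nose 50.0
s hookcorner,tip [array([199., 223.]), array([285., 182.])] ring a=1.6,1.638,1.68 [array([433., 305.]), array([441., 316.]), array([450., 329.])]
w hookcorner,tip [array([326., 491.]), array([408., 491.])] ring a=1.6,1.638,1.68 [array([ 474., 1810.]), array([ 478., 1890.]), array([ 482., 1976.])]
0.15 [241. 209.] 0.007863469729210391
0.2 [242. 202.] 0.0003867608759893931
0.25 [244. 195.] 0.008269689120602637
0.3 [246. 190.] 0.016321094289696816
0.35 [249. 185.] 0.024364437058348162
```

View pics/s16.png

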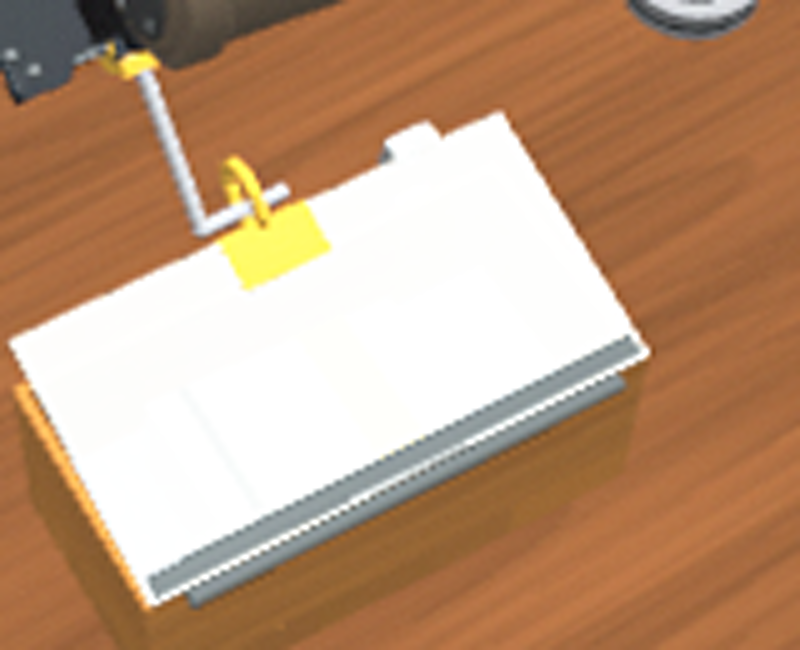

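```bash
python3 swing.py 0.2 -0.07 9
```

```text
1 x [0, -0.009, 0.0, 0.013, -0.0, 0.0044, 0.0] 
1 x [0, -0.019, 0.0, 0.025, -0.0, 0.0087, 0.0] 
1 x [0, -0.03, 0.0, 0.037, -0.0, 0.0131, 0.0] 
1 x [0, -0.042, 0.0, 0.049, -0.0, 0.0175, 0.0] 
1 x [0, -0.055, 0.0, 0.06, -0.0, 0.0219, 0.0] 
1 x [0, -0.068, 0.0, 0.071, 0.0, 0.0262, 0.0] 
1 x [0, -0.082, 0.0, 0.085, 0.0, 0.0292, 0.0] 
1 x [0, -0.097, 0.0, 0.104, 0.0, 0.0292, 0.0] 
1 x [0, -0.112, 0.001, 0.122, 0.0, 0.0292, 0.0]
```

move_arm:
  increments:
    - [0,-0.009,0,0.013,0,0.0044,0]
    - [0,-0.019,0,0.025,0,0.0087,0]
    - [0,-0.03,0,0.037,0,0.0131,0]
    - [0,-0.042,0,0.049,0,0.0175,0]
    - [0,-0.055,0,0.06,0,0.0219,0]
    - [0,-0.068,0,0.071,0,0.0262,0]
    - [0,-0.082,0,0.085,0,0.0292,0]
    - [0,-0.097,0,0.104,0,0.0292,0]
    - [0,-0.112,0.001,0.122,0,0.0292,0]
    - [0,-0.112,0.001,0.122,0,0.0292,0]

```text
time_s: 19.45
tcp_pos: [0.3965, -0.009, 0.1851]
tcp_rot: [[-0.728, 0.053, -0.684], [0.039, 0.999, 0.036], [0.685, -0.001, -0.729]]
contact_force: [0.3, -0.6, 6.5]
finger_gap: 0.273
```

```bash
cat > look2.py <<'E'
from mv import *
import sys
s=cam('scene');h,_=hooknow();hc=incase(h);st=readout.state()
print(st['time_s'],'hook',hc.round(4),st['contact_force'].round(2),st['moment'].round(3),st['q'].round(1))
save(s,f's{sys.argv[1]}.png',(270,190,430,320),5)
for a in (0,.05): 
    x,z=ringc(a);print(a,((proj(s,C(x,0,z))[0]-[270,190])*5).round())
    for y in (.138,-.138): print('lid edge top corner',((proj(s,C(.07-.145*np.cos(a),y,.123+.145*np.sin(a)))[0]-[270,190])*5).round())
T=T4(st['tcp_rot'],st['tcp_pos'])@np.load('tp.npy')
print('hook',[((proj(s,T[:3,:3]@np.array(l)+T[:3,3])[0]-[270,190])*5).round() for l in [(.135,0,0),(.135,.049,0)]])
E
python3 look2.py 17
```

```text
19.5 hook [-0.0913  0.0022  0.1078] [-1.02 -0.5   5.04] [ 0.076 -0.063  0.036] [ -8.1  31.5  96.2  -3.5  95.4 -94. ]
0 [239. 233.]
lid edge top corner [486. 140.]
lid edge top corner [  9. 368.]
0.05 [239. 224.]
lid edge top corner [487. 132.]
lid edge top corner [  8. 361.]
hook [array([198., 265.]), array([282., 225.])]
```

View pics/s17.png

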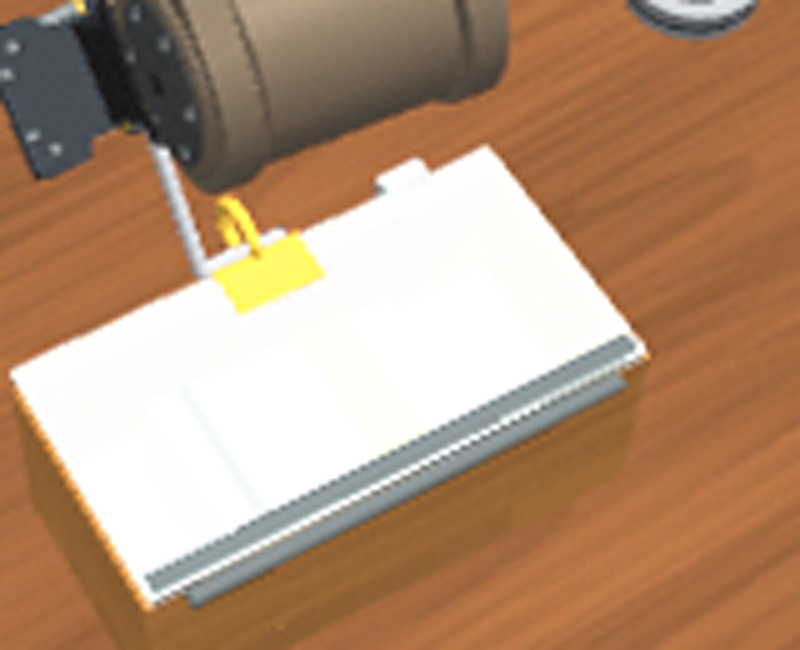

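```bash
cat > press.py <<'E'
from mv import *
import sys
rows([(0,*hookpose(C(-.091,.002,float(z)),pc[2],np.radians(55)),1) for z in sys.argv[1:]])
E
python3 press.py .106 .104 .102 .1
```

```text
1 x [0, -0.006, -0.0, 0.007, 0.0, -0.0, 0.0] 
1 x [0, -0.013, -0.0, 0.014, 0.0, -0.0, 0.0] 
1 x [0, -0.019, -0.0, 0.022, 0.0, -0.0, 0.0] 
1 x [0, -0.026, -0.0, 0.029, 0.0, -0.0, 0.0]
```

move_arm:
  increments:
    - [0,-0.006,0,0.007,0,0,0]
    - [0,-0.013,0,0.014,0,0,0]
    - [0,-0.019,0,0.022,0,0,0]
    - [0,-0.026,0,0.029,0,0,0]
    - [0,-0.026,0,0.029,0,0,0]

```text
time_s: 20.0
tcp_pos: [0.3943, -0.0092, 0.1794]
tcp_rot: [[-0.724, 0.053, -0.688], [0.039, 0.999, 0.036], [0.688, -0.001, -0.725]]
contact_force: [-10.7, -2.9, 22.0]
finger_gap: 0.271
```

```bash
python3 look2.py 18;python3 press.py .098 .096 .094 .092
```

```text
20.05 hook [-0.094   0.0019  0.1013] [-11.07  -1.74  20.78] [0.089 3.075 0.414] [ -8.1  31.9  96.7  -3.6  94.8 -93.9]
0 [239. 233.]
lid edge top corner [486. 140.]
lid edge top corner [  9. 368.]
0.05 [239. 224.]
lid edge top corner [487. 132.]
lid edge top corner [  8. 361.]
hook [array([195., 268.]), array([278., 229.])]
1 x [0, -0.007, -0.0, 0.007, 0.0, -0.0, 0.0] 
1 x [0, -0.014, -0.0, 0.015, 0.0, -0.0, 0.0] 
1 x [0, -0.021, -0.0, 0.022, 0.0, -0.0, 0.0] 
1 x [0, -0.028, -0.0, 0.029, 0.0, -0.0, 0.0]
```

View pics/s18.png

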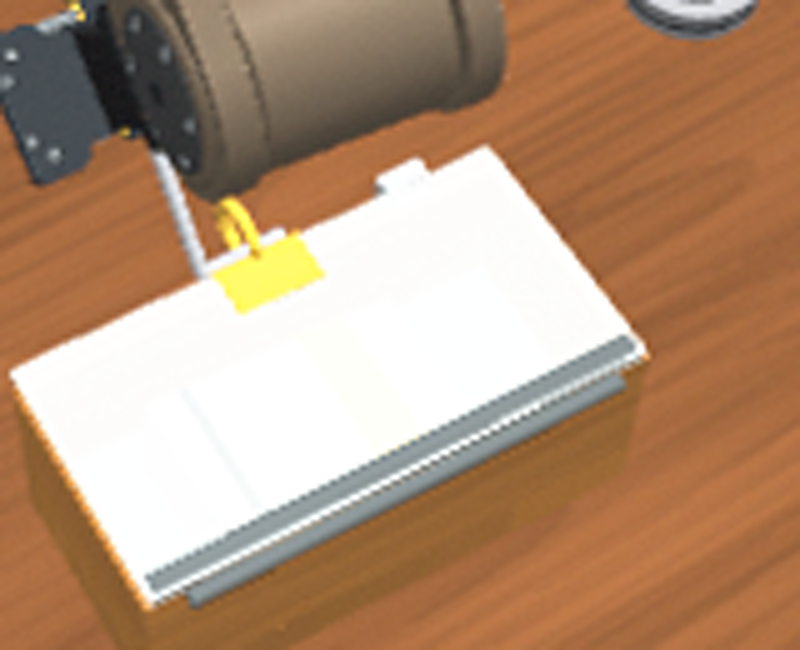

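```bash
python3 - <<'E'
from mv import *
rows([(0,*hookpose(C(-.091,.002,.1),pc[2],np.radians(55)),1)]) # reset commanded
th=np.radians(55)
rows([(0,*hookpose(C(-.091,.002,z),pc[2],th),1) for z in (.105,.110,.115,.116)])
E
```

```text
1 x [0, 0.028, -0.0, -0.029, 0.0, -0.0, 0.0] 
1 x [0, 0.017, -0.0, -0.018, 0.0, -0.0, 0.0] 
1 x [0, 0.034, -0.001, -0.036, 0.0, -0.0, 0.0] 
1 x [0, 0.051, -0.001, -0.055, 0.0, -0.0, 0.0] 
1 x [0, 0.054, -0.001, -0.058, 0.0, -0.0, 0.0]
```

move_arm:
  increments:
    - [0,0.017,0,-0.018,0,0,0]
    - [0,0.034,-0.001,-0.036,0,0,0]
    - [0,0.051,-0.001,-0.055,0,0,0]
    - [0,0.054,-0.001,-0.058,0,0,0]
    - [0,0.054,-0.001,-0.058,0,0,0]

```text
time_s: 20.55
tcp_pos: [0.3969, -0.0092, 0.1932]
tcp_rot: [[-0.729, 0.053, -0.682], [0.039, 0.999, 0.036], [0.683, -0.001, -0.73]]
contact_force: [-0.7, 0.4, -0.9]
finger_gap: 0.268
```

```bash
python3 look2.py 19; python3 - <<'E'
from mv import *
w=cam('wrist');save(w,'w19.png')
th=np.radians(55)
rows([(0,*hookpose(C(-.091,y,.116),pc[2],th),1) for y in (-.008,-.023,-.038,-.053,-.07)])
E
```

```text
20.6 hook [-0.091   0.002   0.1157] [ 0.15 -0.38 -0.85] [-0.002 -0.464  0.031] [ -8.1  30.9  95.8  -3.5  96.3 -94.1]
0 [239. 233.]
lid edge top corner [486. 140.]
lid edge top corner [  9. 368.]
0.05 [239. 224.]
lid edge top corner [487. 132.]
lid edge top corner [  8. 361.]
hook [array([198., 256.]), array([282., 216.])]
1 x [0, 0.0, -0.05, -0.0, 0.0, -0.0, 0.0] 
1 x [0, 0.0, -0.125, -0.0, 0.0, -0.0, 0.0] 
1 x [0, 0.0, -0.2, -0.0, 0.0, -0.0, 0.0] 
1 x [0, 0.0, -0.275, -0.0, 0.0, -0.0, 0.0] 
1 x [0, -0.0, -0.36, -0.0, 0.0, -0.0, 0.0]
```

View pics/s19.png

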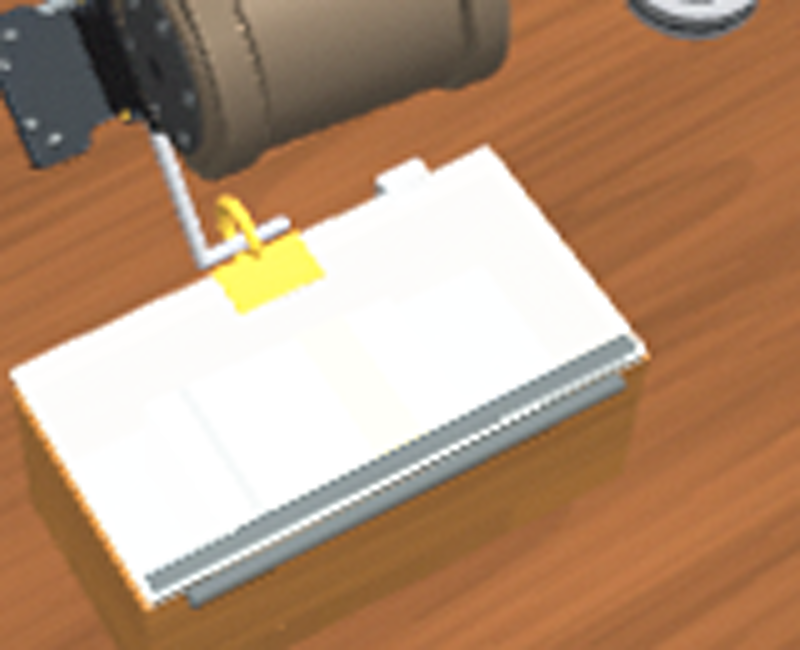

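move_arm:
  increments:
    - [0,0,-0.05,0,0,0,0]
    - [0,0,-0.125,0,0,0,0]
    - [0,0,-0.2,0,0,0,0]
    - [0,0,-0.275,0,0,0,0]
    - [0,0,-0.36,0,0,0,0]
    - [0,0,-0.36,0,0,0,0]

```text
time_s: 21.25
tcp_pos: [0.3928, -0.0833, 0.1932]
tcp_rot: [[-0.729, 0.056, -0.682], [0.041, 0.998, 0.037], [0.683, -0.001, -0.73]]
contact_force: [-0.2, 0.1, -1.0]
finger_gap: 0.271
```

```bash
python3 look2.py 20
```

```text
21.3 hook [-0.0911 -0.0713  0.1158] [-0.95  0.29 -1.31] [-0.001 -0.505 -0.014] [-15.   31.1  95.3  -8.1  95.9 -99.5]
0 [239. 233.]
lid edge top corner [486. 140.]
lid edge top corner [  9. 368.]
0.05 [239. 224.]
lid edge top corner [487. 132.]
lid edge top corner [  8. 361.]
hook [array([ 69., 317.]), array([155., 276.])]
```

View pics/s20.png

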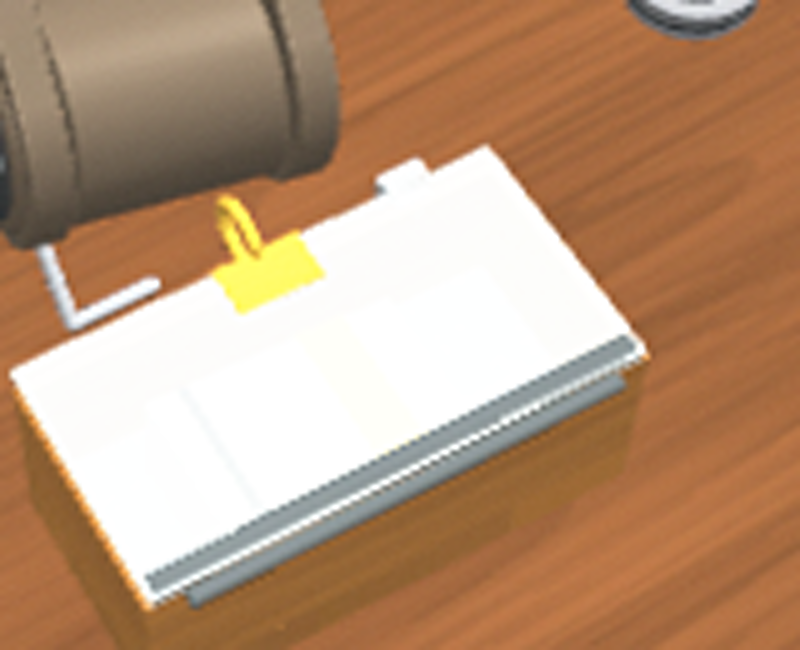

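```bash
python3 - <<'E'
from mv import *
d=np.radians
print(getc()[0],readout.state()['tcp_pos'])
a=hookpose(C(-.09,-.09,.25),pc[2],d(45)); rows([(0,*a,5)])
a=hookpose(C(-.04,-.11,.30),pc[2],d(12)); rows([(0,*a,6)])
a=tool_for(Rp(pp[2],0),[pp[0],pp[1],.017+.19]); rows([(0,*a,7)])
a=[tool_for(Rp(pp[2],0),[pp[0],pp[1],z]) for z in (.117,.06,.03,.022)]; rows([(0,*a[0],3),(0,*a[1],2),(0,*a[2],2),(0,*a[3],2)])
E
```

```text
[ 0.39302685 -0.08119127  0.19332614] [ 0.39280123 -0.08220153  0.19317247]
5 x [0, 0.43, -0.101, -0.381, -0.0001, -0.0556, 0.0001] 
6 x [0, -0.223, -0.099, -0.003, -0.0003, -0.1833, 0.0001] 
7 x [0, -0.231, -0.894, 0.6, 0.0102, -0.0661, 0.099] 
3 x [0, 0.093, -0.0, 0.44, -0.0, 0.0, 0.0] 
2 x [0, 0.152, 0.0, 0.719, -0.0, 0.0, 0.0] 
2 x [0, 0.183, 0.0, 0.865, -0.0, 0.0, 0.0] 
2 x [0, 0.191, 0.0, 0.905, -0.0, 0.0, 0.0]
```

move_arm:
  increments:
    - [0,0.43,-0.101,-0.381,0,-0.0556,0]
    - [0,0.43,-0.101,-0.381,0,-0.0556,0]
    - [0,0.43,-0.101,-0.381,0,-0.0556,0]
    - [0,0.43,-0.101,-0.381,0,-0.0556,0]
    - [0,0.43,-0.101,-0.381,0,-0.0556,0]

```text
time_s: 21.8
tcp_pos: [0.3809, -0.1003, 0.3069]
tcp_rot: [[-0.836, 0.053, -0.546], [0.045, 0.999, 0.029], [0.546, -0.0, -0.838]]
contact_force: [-0.0, 0.1, -1.9]
finger_gap: 0.266
```

move_arm:
  increments:
    - [0,-0.223,-0.099,-0.003,0,-0.1833,0]
    - [0,-0.223,-0.099,-0.003,0,-0.1833,0]
    - [0,-0.223,-0.099,-0.003,0,-0.1833,0]
    - [0,-0.223,-0.099,-0.003,0,-0.1833,0]
    - [0,-0.223,-0.099,-0.003,0,-0.1833,0]
    - [0,-0.223,-0.099,-0.003,0,-0.1833,0]

```text
time_s: 22.4
tcp_pos: [0.4172, -0.1221, 0.283]
tcp_rot: [[-0.999, 0.054, -0.005], [0.054, 0.999, 0.0], [0.005, 0.0, -1.0]]
contact_force: [1.1, -0.8, -2.0]
finger_gap: 0.275
```

move_arm:
  increments:
    - [0,-0.231,-0.894,0.6,0.0102,-0.0661,0.099]
    - [0,-0.231,-0.894,0.6,0.0102,-0.0661,0.099]
    - [0,-0.231,-0.894,0.6,0.0102,-0.0661,0.099]
    - [0,-0.231,-0.894,0.6,0.0102,-0.0661,0.099]
    - [0,-0.231,-0.894,0.6,0.0102,-0.0661,0.099]
    - [0,-0.231,-0.894,0.6,0.0102,-0.0661,0.099]
    - [0,-0.231,-0.894,0.6,0.0102,-0.0661,0.099]

```text
time_s: 23.1
tcp_pos: [0.4541, -0.3029, 0.1624]
tcp_rot: [[-0.914, 0.357, 0.19], [0.35, 0.934, -0.071], [-0.203, 0.001, -0.979]]
contact_force: [0.3, -0.1, -1.1]
finger_gap: 0.265
```

```bash
python3 - <<'E'
from mv import *
st=readout.state();T=T4(st['tcp_rot'],st['tcp_pos'])@np.load('tp.npy');print(st['time_s'],st['tcp_pos'],T.round(4))
a=tool_for(Rp(pp[2],0),[pp[0],pp[1],.017+.19]);print(a[0])
s=cam('scene');save(s,'s21.png',(130,195,290,345),5)
print([((proj(s,T[:3,:3]@np.array(l)+T[:3,3])[0]-[130,195])*5).round() for l in [(.135,0,0),(.135,.049,0),(.045,0,0)]])
E
```

```text
23.1 [ 0.4541152  -0.30290397  0.16241672] [[ 0.9345  0.3558  0.0031  0.4445]
 [-0.3558  0.9345 -0.0029 -0.2989]
 [-0.0039  0.0016  1.      0.2053]
 [ 0.      0.      0.      1.    ]]
[ 0.45415113 -0.30358593  0.16411116]
[array([314., 576.]), array([429., 554.]), array([300., 397.])]
```

View pics/s21.png

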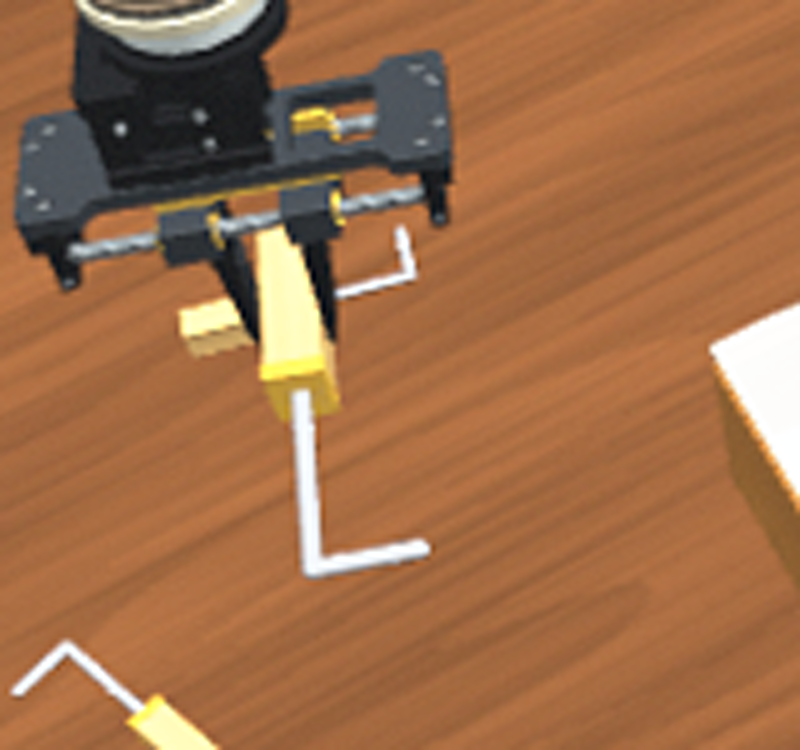

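move_arm:
  increments:
    - [0,0.093,0,0.44,0,0,0]
    - [0,0.093,0,0.44,0,0,0]
    - [0,0.093,0,0.44,0,0,0]
    - [0,0.152,0,0.719,0,0,0]
    - [0,0.152,0,0.719,0,0,0]
    - [0,0.183,0,0.865,0,0,0]
    - [0,0.183,0,0.865,0,0,0]
    - [0,0.191,0,0.905,0,0,0]
    - [0,0.191,0,0.905,0,0,0]

```text
time_s: 24.05
tcp_pos: [0.4547, -0.3038, -0.0198]
tcp_rot: [[-0.914, 0.357, 0.194], [0.349, 0.934, -0.075], [-0.208, -0.001, -0.978]]
contact_force: [-0.6, 0.0, -0.8]
finger_gap: 0.271
```

move_arm:
  increments:
    - [0,0.003,0,0.012,0,0,0]
    - [0,0.006,0,0.024,0,0,0]
    - [0,0.006,0,0.024,0,0,0]

```text
time_s: 24.35
tcp_pos: [0.455, -0.3043, -0.0247]
tcp_rot: [[-0.913, 0.358, 0.195], [0.349, 0.934, -0.076], [-0.209, -0.001, -0.978]]
contact_force: [1.8, 0.8, 8.7]
finger_gap: 0.269
```

move_arm:
  increments:
    - [0.4,0,0,0,0,0,0]
    - [0.6,0,0,0,0,0,0]
    - [0.6,0,0,0,0,0,0]
    - [0.6,0,0,0,0,0,0]
    - [0.6,0,0,0,0,0,0]
    - [0.6,0,0,0,0,0,0]
    - [0.6,0,0,-0.05,0,0,0]
    - [0.6,0,0,-0.2,0,0,0]
    - [0.6,0,0,-0.5,0,0,0]
    - [0.6,0,0,-0.9,0,0,0]
    - [0.6,0,0,-0.9,0,0,0]
    - [0.6,0,0,-0.9,0,0,0]
    - [0.6,0,0,-0.9,0,0,0]

```text
time_s: 25.65
tcp_pos: [0.419, -0.2903, 0.1513]
tcp_rot: [[-0.913, 0.358, 0.194], [0.35, 0.934, -0.076], [-0.208, -0.002, -0.978]]
contact_force: [0.7, -0.2, -0.7]
finger_gap: 0.601
```

```bash
python3 - <<'E'
from mv import *
st=readout.state();print(st['time_s'],st['tcp_pos'],st['contact_force'],st['finger_gap'])
s=cam('scene');save(s,'s22.png');save(s,'s22b.png',(270,190,430,320),5);w=cam('wrist');save(w,'w22.png');t=cam('top');save(t,'t22.png')
E
```

```text
25.65 [ 0.41902321 -0.29025748  0.15134157] [ 0.72794558 -0.18081546 -0.71266139] 0.6008908867412172
```

View pics/s22.png

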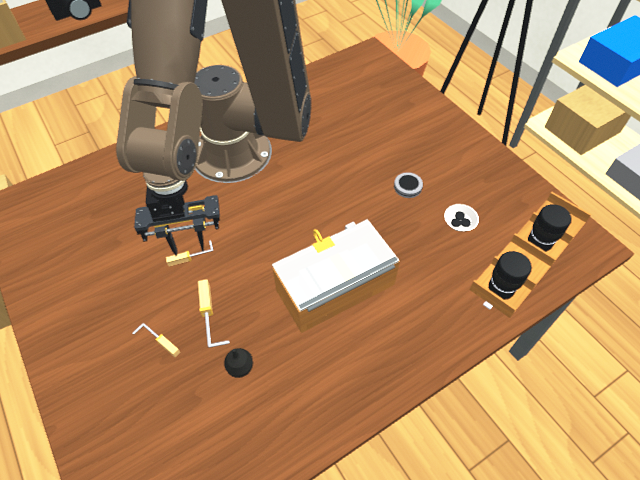

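View pics/w22.png

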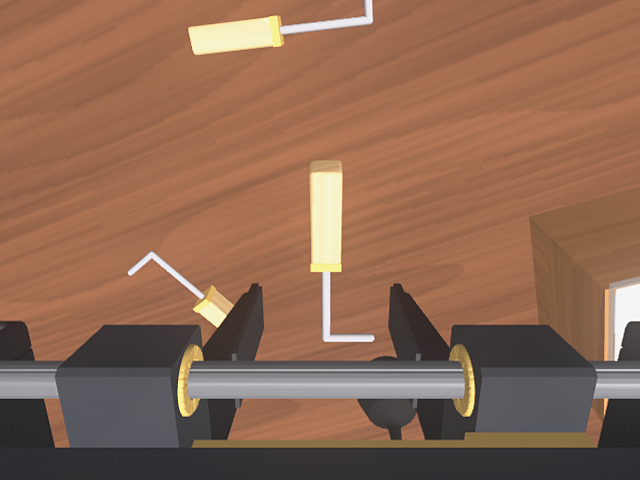

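View pics/s22b.png

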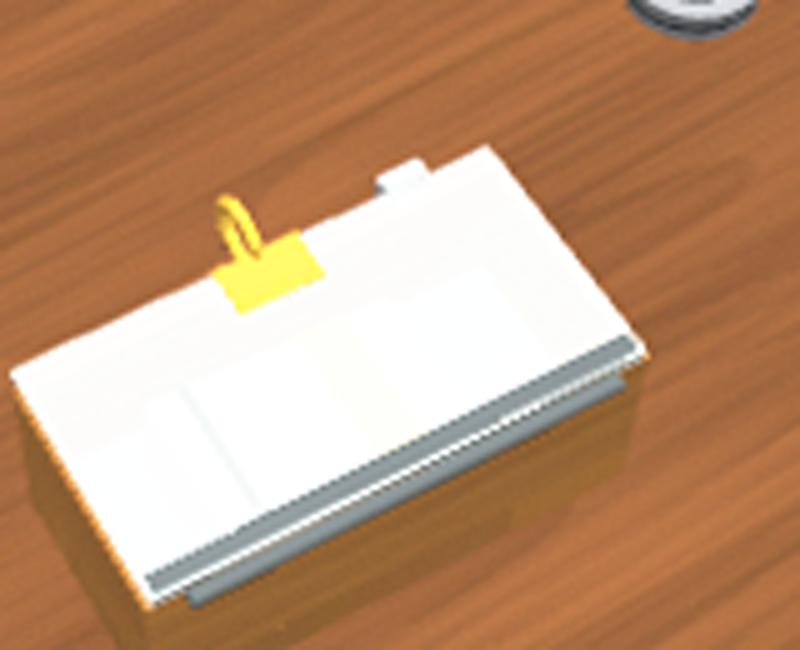

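View pics/t22.png

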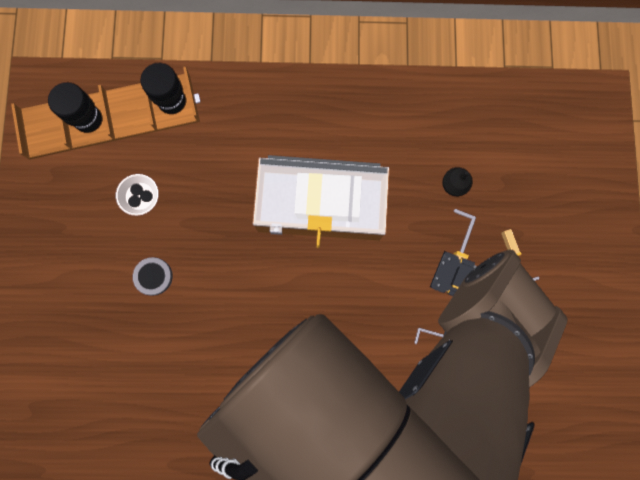

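```bash
python3 -c "
from cell import ticket
print(ticket.job_done())"
```

```text
the job is handed in; nothing more can be done
None
```

I did every step of the task and handed the job in at 25.7 s; it gave no verdict.

**What I did**
- I tipped the carton over the foot strip, so it lies on its back in the case.
- I threaded the hook through the ring from the -y side and swung the lid down with the hook in.
- I pressed on the ring, unhooked, and laid the pole back in its original place.

**Last checks**
- **Lid:** The press met a hard stop at about 23 N upward (about 25 N in all), more than the catch's 5 to 8 N. The lid edge lies where a fully shut lid should, within about 1 pixel after correcting for the camera's offset. It did not move when I unhooked.
- **Carton:** The camera pictures show it lying below the shut lid.
- **Pole:** It lies flat on the shelf top, well clear of the ring.
- **Bystanders:** The blower, filter case and dish look unmoved in the pictures; I did not measure their positions.
- **Robot:** The gripper is empty, open and raised clear.

**What disagreed or failed**
- **Fingertips:** They end about 33 mm short of the stated tool point. My first push therefore passed over the carton without touching it. I corrected for this in everything after.
- **Tilted grasp:** A first try to grasp the pole with the hand tilted 35° was out of the wrist's reach, so I used 12°.
- **Pole slip:** The pole probably slipped about 2° in the grip during the press, with no visible effect.

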